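Load the vial shaker from the indexed sample carousel

ROBOT

A 7-joint arm with a two-finger parallel gripper is mounted at the origin on a cart in front of the work surface, level with it; the furniture and walls round the work are solid. World frame = base frame: x ahead of the robot, y to its left, z up, the work surface at z = 0. Lengths are in m, angles in rad, forces in N, time in s.
With the tool pointing down it reaches from about 0.35 to 0.9 m from the base axis. Payload 19.9 kg.
Tool frame: the origin (TCP) lies midway between the tips of the shut fingers; the grasp point (between the pads) lies 19 mm behind it (bot.hold_point_z is the distance from the TCP to the grasp point, in m); z points along the fingers, y is the line along which they close (so a half turn about z gives the same grasp; the last joint's range is limited). The gripper opens to 85 mm and grips with 20 to 120 N. Pads are 22 mm wide; open, the fingers measure 114 mm over their backs; the gripper's body (76 mm by 85 mm) begins 54 mm behind the grasp point. The pads swing forward as they close: fully open they stand 13 mm farther back than shut.
Start: joints at [1.27, 0.417, -0.01, 1.614, 0.005, 1.111, -0.053], TCP at [0.161, -0.604, 0.231] pointing down, gripper open.
Joint ranges: [-2.81, 2.81], [-0.39, 2.02], [-1.27, 1.25], [0.06, 2.57], [-1.19, 4.33], [0.19, 2], [-2.82, 2.82]. Speed limits (rad/s): [1.89, 1.89, 2.39, 2.39, 3.01, 3.01, 3.01].

INTERFACE

Orientations are given as a unit quaternion [x, y, z, w].
In Python, from station import monitor, cams, bot gives the robot as it stands. The module is installed in compiled form; this text tells all that it offers.
- The arm moves only by the shell command python3 -m creep 'ROWS'. ROWS is text: rows parted by semicolons, each of 7 numbers parted by spaces: the closure, from 0 (fully open) to 1 (shut), then the shift along the tool's x, y, z in cm, then the turn, a rotation vector about the tool's x, y, z in rad. In form: gripper x y z wx wy wz; .... A call has 1 to 5 rows; each row is the pose to reach, as a shift and turn from the pose commanded when the call began, along the tool's axes at that moment; what a row does not reach only later rows make up. A row lasts 1/8 s, in which the tool goes at most 62.5 mm and 10.7 degrees, less where a joint would pass 70% of its speed; a pose out of reach is approached as far as the arm can. A call with a gripper value outside its range is refused whole. The fingers move at their own pace and stop on an object; the grip force is fixed at half the most. Time passes only in rows, so rows that repeat a pose let the fingers close. It gives the time, the measured TCP pose, the force, the opening and the grip force at its end, in the units of the state.
- monitor.observe(): the state, without advancing time (a new reading comes with each control period).
- cams.capture(name): name is "scene" or "top" or "wrist"; returns a dict with "image" (400x640x3 uint8, red, green, blue), "fx", "fy", "cx", "cy" (pixels), "D" ([k1, k2, p1, p2, k3] as OpenCV has them; the pictures are not rectified), "R" (3x3) and "t" (3): a world point X has camera coordinates R X + t. Camera axes: x right, y down, z forward; pixel columns grow to the right and rows downward; lengths in m; the calibration is good to about 2 mm. A picture is of the moment at which its call begins. There is no depth.
- bot.sign_off(): hands the job in; it is judged then, once.
The state is a dict: "time_s": time; "qpos": joint angles; "joint_vel": joint speeds; "joint_torque": joint torques, N m; "tool_pos": TCP position; "tool_rot": TCP orientation; "force": force on the tool from outside, world axes, zero at the start; "ft_torque": the same for the moment, N m; "finger_gap": finger opening in m; "grasp_force": force on a finger pad.
Only numpy, scipy, OpenCV 4.12 (cv2) and the standard library are available. Lean on these libraries where they do the work, as an engineer would, in place of code of your own. Each camera call takes 0.05 s, during which the arm holds its last target. There are 200 camera calls.

TASK

The vial shaker has been left running, so first turn its selector to off (the ring mark). Then turn the sample carousel by its handle to bring the bins to the open hatch, stand every screw-cap vial from it upright in a pocket of its own on the shaker's tray, put the weighing cup from the bench upright into an empty bin, and leave the rubber stopper in the carousel. When all vials are loaded set the selector to the two-dot mark, finish with the carousel's shutter closing the hatch, and disturb nothing else on the bench.

Things in the scene. Friction and masses are not known exactly. Their poses are not given: they have to be found in the camera images.
- handle (a point): Grip point of the carousel's black bar handle, on its axis. The bar is 40 mm long along this frame's x, 13 mm thick, from 22 mm below to 12 mm above; the cover's top is 23 mm above, open within 60 mm of the axis. Turns the carousel either way without stops, at up to 0.3 N m: six stations 60 degrees apart, with spring detents that pull home from within 20 degrees. -x points at the shutter.
- hatch (a point): Centre of the bin place under the hatch, on the bin floor, 25 mm above the bench, fixed; z up; the carousel's axis is 82 mm away along +x. The carousel is 248 mm across. A fixed clear drum (wall radius 121 mm, cover 75 to 78 mm above this point) is open only at the hatch: a sector 34 degrees either side of -x from the middle outward, open above and at the side.
- shutter (a point): Centre of the shutter station, turning with the carousel 82 mm from its axis at bin-floor height. A white sector plate stands 68 to 72 mm above it with a front skirt; it closes the hatch when this point is at hatch.
- vial_1: Screw-cap glass vial with a white cap, 28 mm diameter, 65 mm tall, origin at the centre of its underside, z up along it. Grip the glass (lowest 50 mm), not the cap. Stands somewhere in one of the carousel's five bins; two to four vials are there. Bins are open-topped, 54 mm square inside, walls 13 mm high and 3 mm thick, centred 82 mm from the axis.
- vial_2: Screw-cap glass vial with a white cap, 28 mm diameter, 65 mm tall, origin at the centre of its underside, z up along it. Grip the glass (lowest 50 mm), not the cap. Stands somewhere in one of the carousel's five bins; two to four vials are there. Bins are open-topped, 54 mm square inside, walls 13 mm high and 3 mm thick, centred 82 mm from the axis.
- vial_3: Screw-cap glass vial with a white cap, 28 mm diameter, 65 mm tall, origin at the centre of its underside, z up along it. Grip the glass (lowest 50 mm), not the cap. Stands somewhere in one of the carousel's five bins; two to four vials are there. Bins are open-topped, 54 mm square inside, walls 13 mm high and 3 mm thick, centred 82 mm from the axis.
- vial_4: Screw-cap glass vial with a white cap, 28 mm diameter, 65 mm tall, origin at the centre of its underside, z up along it. Grip the glass (lowest 50 mm), not the cap. Stands somewhere in one of the carousel's five bins; two to four vials are there. Bins are open-topped, 54 mm square inside, walls 13 mm high and 3 mm thick, centred 82 mm from the axis.
- weigh_cup: Small open weighing cup with brown contents, 37 mm diameter, 48 mm tall, origin at the centre of its underside, z up; grip its wall below the 6 mm rim. It stands on the bench at the left and is to be stored in an empty bin of the carousel.
- stopper: Rubber stopper, a cone 35 mm wide and 30 mm tall, origin at the centre of its underside; it lies in one of the carousel's bins and stays in the carousel.
- tray (a point): Centre of the shaker's tray on its floor, 61 mm above the bench, fixed; z up, x away from the operator, y to the left. The grey tray is 116 mm square along x and y, with 2 x 2 pockets, 53.5 mm square inside, walls 3 mm thick and 13 mm high; pocket centres at x and y = +-28 mm. The housing is 124 x 196 mm, 50 mm high; the selector's axis is at x = 0, y = -98 mm.
- selector (a joint): Angle of the selector in rad, growing clockwise from above, with a spring detent at each of four marks on the panel: 0 = off (white ring), 0.524 = one dot, 1.047 = two dots, 1.571 = three dots, end stops 0.12 beyond. It clicks home from within about 10 degrees; turning takes up to 0.25 N m.
- selector_grip (a point): Grip point of the selector on its vertical axis: a black bar 38 mm long, 12 mm thick, from 21 mm below to 6 mm above this point, on a disc of 43 mm diameter whose top is 20 mm below it. At 0 the bar's pointer end looks 45 degrees to the left of the shaker's +x axis.
- pointer (a point): Pointer end of the selector's bar (marked with a white line), 19 mm from its axis, at the height of selector_grip; it turns with the selector.
- beaker_50: Small beaker 44 mm diameter, 56 mm tall, on the bench, not to be moved.
- timer: White lab timer 66 x 58 x 20 mm on the bench, not to be moved.

How it is judged:
On the way, in this order (a step that is already met when the one before it is completed fails the run):
1. The selector is set to off (value of joint selector between -0.12 and 0.12 rad), for 0.3 s.
2. Every vial stands in the shaker's tray, with the selector still off (all of step 1 and x of vial_1 in the frame of tray between -0.05 and 0.05 m and y of vial_1 in the frame of tray between -0.05 and 0.05 m and z of vial_1 in the frame of tray between -0.006 and 0.006 m and angle between each of vial_1, vial_2, vial_3, vial_4's own z axis and vertical below 0.12 rad and x of vial_2 in the frame of tray between -0.05 and 0.05 m and y of vial_2 in the frame of tray between -0.05 and 0.05 m and z of vial_2 in the frame of tray between -0.006 and 0.006 m and x of vial_3 in the frame of tray between -0.05 and 0.05 m and y of vial_3 in the frame of tray between -0.05 and 0.05 m and z of vial_3 in the frame of tray between -0.006 and 0.006 m and x of vial_4 in the frame of tray between -0.05 and 0.05 m and y of vial_4 in the frame of tray between -0.05 and 0.05 m and z of vial_4 in the frame of tray between -0.006 and 0.006 m and linear speed of each of vial_1, vial_2, vial_3, vial_4 below 0.02 m/s), for 0.3 s.
3. The selector is set to the two-dot mark (value of joint selector between 0.927 and 1.167 rad), for 0.3 s.
At the end, for the whole second after the job is handed in: All vials stand upright (0.12 rad) and at rest on the tray's floor (6 mm), the selector is at two dots (0.12 rad), the shutter is at the hatch (9 mm), the weighing cup stands upright (0.15 rad) and at rest on a bin's floor (6 mm), and the stopper is in the carousel (all of step 3 and x of vial_1 in the frame of tray between -0.05 and 0.05 m and y of vial_1 in the frame of tray between -0.05 and 0.05 m and z of vial_1 in the frame of tray between -0.006 and 0.006 m and angle between each of vial_1, vial_2, vial_3, vial_4's own z axis and vertical below 0.12 rad and x of vial_2 in the frame of tray between -0.05 and 0.05 m and y of vial_2 in the frame of tray between -0.05 and 0.05 m and z of vial_2 in the frame of tray between -0.006 and 0.006 m and x of vial_3 in the frame of tray between -0.05 and 0.05 m and y of vial_3 in the frame of tray between -0.05 and 0.05 m and z of vial_3 in the frame of tray between -0.006 and 0.006 m and x of vial_4 in the frame of tray between -0.05 and 0.05 m and y of vial_4 in the frame of tray between -0.05 and 0.05 m and z of vial_4 in the frame of tray between -0.006 and 0.006 m and horizontal distance between shutter and hatch below 0.009 m and horizontal distance between weigh_cup and handle between 0.06 and 0.102 m and z of weigh_cup in the frame of hatch between -0.006 and 0.006 m and angle between weigh_cup's own z axis and vertical below 0.15 rad and linear speed of each of vial_1, vial_2, vial_3, vial_4, weigh_cup below 0.02 m/s and horizontal distance between stopper and handle below 0.125 m); the robot touches nothing.
It fails at once if The rubber stopper is taken out of the carousel (horizontal distance between stopper and handle above 0.14 m).
It fails at once if The beaker or the timer is moved by more than 30 mm (distance of any of beaker_50, timer from where it was at the start of the episode above 0.03 m).
Of vial_1, vial_2, vial_3, vial_4 only 2 to 4 are there at a start; the rules pass over those that are not, and their reading is None.
At some moment in a run one of weigh_cup may be knocked a few centimetres aside while the robot is not near it.
Once in a run the grip may slacken for a moment while it holds something.
It also fails if it takes over 210 s, if anything falls off the work surface, if the arm or the gripper's body presses on something with over 40 N, if the wrist force passes 120 N, or if a joint passes its speed limit or range.

## Working session

There is one attempt and no reset: what is moved stays moved. The work goes in short steps, Python scripts to look and compute and a shell command to move; the robot and the scene stay as the last step left them, time stands still between calls to the robot, and variables do not carry over. Pictures are saved under pics/ and viewed, at most 14 in all, crops included, and the job is handed in when it is done.

```bash
mkdir -p pics; cat > h.py <<'E'
import numpy as np, cv2
from scipy.spatial.transform import Rotation as R
from station import monitor, cams, bot
def snap(name,fn,crop=None,scale=1):
    c=cams.capture(name); im=c["image"][:,:,::-1].copy()
    np.savez("pics/"+fn+".npz",**{k:v for k,v in c.items()})
    if crop: x0,y0,x1,y1=crop; im=im[y0:y1,x0:x1]
    if scale!=1: im=cv2.resize(im,None,fx=scale,fy=scale,interpolation=cv2.INTER_CUBIC)
    cv2.imwrite("pics/"+fn+".png",im); return c
def load(fn): return dict(np.load("pics/"+fn+".npz"))
def K(c): return np.array([[c["fx"],0,c["cx"]],[0,c["fy"],c["cy"]],[0,0,1.]])
def px2w(c,u,v,z):
    n=cv2.undistortPoints(np.array([[[u,v]]],float),K(c),np.array(c["D"],float))[0,0]
    d=c["R"].T@np.array([n[0],n[1],1]); o=-c["R"].T@c["t"]
    return o+d*(z-o[2])/d[2]
def w2px(c,P):
    return cv2.projectPoints(np.array(P,float).reshape(-1,3),cv2.Rodrigues(np.array(c["R"],float))[0],np.array(c["t"],float),K(c),np.array(c["D"],float))[0][:,0]
def st():
    s=monitor.observe(); r=R.from_quat(s["tool_rot"])
    print("t",round(s["time_s"],2),"tcp",np.round(s["tool_pos"],4),"x",np.round(r.as_matrix()[:,0],3),"z",np.round(r.as_matrix()[:,2],3),"F",np.round(s["force"],1),"gap",round(s["finger_gap"],4),"g",s["grasp_force"],"q",np.round(s["qpos"],2))
    return s
def go(P,yaw=None):
    """shift in tool axes cm to bring TCP to P; yaw: desired world angle of tool y (mod pi)"""
    s=monitor.observe(); M=R.from_quat(s["tool_rot"]).as_matrix()
    print("shift cm",np.round(100*M.T@(np.array(P)-s["tool_pos"]),2))
    if yaw is not None:
        best=None
        for k in (-1,0,1,2):
            a=yaw+k*np.pi; y=np.array([np.cos(a),np.sin(a),0]); z=np.array([0,0,-1.]); x=np.cross(y,z)
            rv=R.from_matrix(M.T@np.stack([x,y,z],1)).as_rotvec()
            print("  rotvec",np.round(rv,3))
E
python3 - <<'E'
from h import *
st(); snap("top","top0"); snap("scene","scene0")
E
```

```text
t 0.0 tcp [ 0.1605 -0.6037  0.2307] x [ 0.966  0.257 -0.   ] z [-0.     0.001 -1.   ] F [-0.1  0.4 -0.3] gap 0.0852 g 0.0 q [ 1.27  0.42 -0.01  1.61  0.    1.11 -0.05]
```

View pics/top0.png

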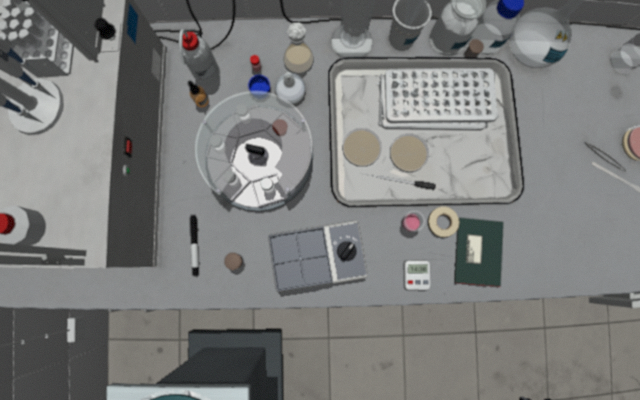

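View pics/scene0.png

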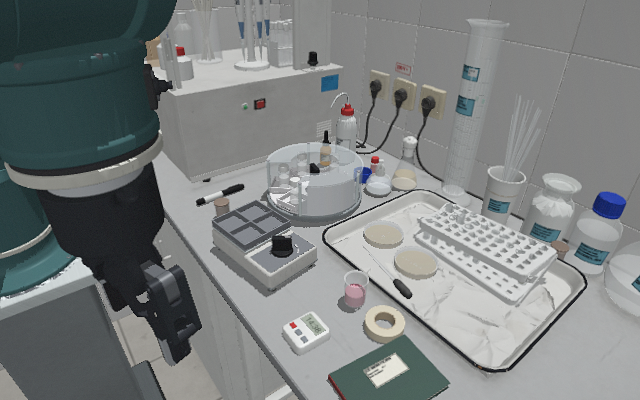

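```bash
python3 - <<'E'
from h import *
c=load("top0"); print(w2px(c,[[0,0,0],[.5,0,0],[.5,.3,0],[.16,-.6,.23]]), -c["R"].T@c["t"])
im=c["image"][:,:,::-1][85:295,185:375]; cv2.imwrite("pics/topz.png",cv2.resize(im[:,:],None,fx=3,fy=2.85,interpolation=cv2.INTER_CUBIC)[:600])
E
```

```text
[[176.18364069 455.97290761]
 [176.4425556  227.68592324]
 [ 51.78862646 229.40301323]
 [490.4514414  408.99501525]] [ 0.41206337 -0.30741042  0.96264418]
```

View pics/topz.png

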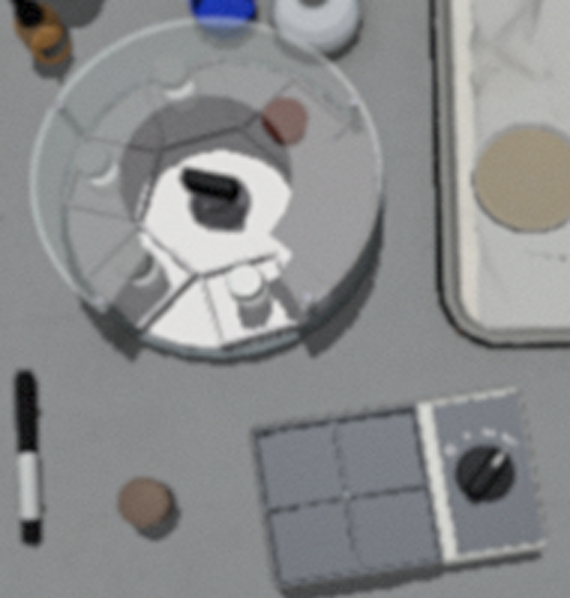

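```bash
python3 - <<'E'
from h import *
c=load("top0")
Z=lambda u,v,z: px2w(c,185+u/3,85+v/2.85,z)
cor=[Z(255,430,.074),Z(415,408,.074),Z(440,560,.074),Z(282,590,.074)]
for p in cor: print(np.round(p,4))
print("tray c",np.mean(cor,0), "ang",np.degrees(np.arctan2(*(cor[0]-cor[1])[[1,0]]))-90,np.degrees(np.arctan2(*(cor[3]-cor[2])[[1,0]]))-90, np.degrees(np.arctan2(*(cor[0]-cor[3])[[1,0]])))
sel=Z(487,472,.056); print("sel",sel)
drum=Z(208,185,.101); print("drum",drum)
for n,u,v in (("v1",245,278),("v2",148,265),("v3",98,160),("v4",178,80)):
    p=Z(u,v,.09)-drum; print(n,np.round(p,3),np.degrees(np.arctan2(p[1],p[0])),np.hypot(*p[:2]))
p=Z(285,120,.04)-drum; print("stop",p,np.degrees(np.arctan2(p[1],p[0])))
a,b=Z(185,178,.092),Z(235,190,.092); print("handle",(a+b)/2,np.degrees(np.arctan2(*(a-b)[[1,0]])))
for u,v in ((100,305),(308,300)):
    p=Z(u,v,.101)-drum;print("edge",p,np.degrees(np.arctan2(p[1],p[0])))
print("cup",Z(145,502,.048))
st();go([sel[0],sel[1],.25])
E
```

```text
[ 0.4727 -0.2194  0.074 ]
[ 0.4864 -0.3298  0.074 ]
[ 0.377  -0.3441  0.074 ]
[ 0.3583 -0.2366  0.074 ]
tray c [ 0.42360897 -0.28247887  0.074     ] ang 7.045196106500896 9.917391241976318 8.577380740293972
sel [ 0.43953267 -0.37946709  0.056     ]
drum [ 0.64888638 -0.19043531  0.101     ]
v1 [-0.067 -0.024 -0.011] -160.13503801343984 0.07136282115816664
v2 [-0.056  0.043 -0.011] 142.58080170917034 0.07057479540109794
v3 [ 0.024  0.079 -0.011] 73.14334696255801 0.08273950340950097
v4 [ 0.085  0.023 -0.011] 15.401040222664278 0.08788870750180865
stop [ 0.06819819 -0.04891246 -0.061     ] -35.64848967672288
handle [ 0.65209667 -0.19057827  0.092     ] 74.19949926892698
edge [-0.0867726   0.07341158  0.        ] 139.76802497778687
edge [-0.08612472 -0.06807745  0.        ] -141.67532509638846
cup [ 0.42262349 -0.13877485  0.048     ]
t 0.1 tcp [ 0.1605 -0.6037  0.2307] x [ 0.966  0.257 -0.   ] z [-0.     0.001 -1.   ] F [-0.   0.7  0.6] gap 0.0855 g 0.0 q [ 1.27  0.42 -0.01  1.61  0.    1.11 -0.05]
shift cm [ 32.73 -14.51  -1.91]
```

```bash
python3 -m creep '0 6 -2.6 -0.3 0 0 0.18; 0 12 -5.2 -0.6 0 0 0.36; 0 17 -8 -0.9 0 0 0.54; 0 22 -10 -1.2 0 0 0.72; 0 27 -12 -1.5 0 0 0.9' && python3 - <<'E'
from h import *
st(); snap("wrist","w1"); go([.4395,-.3795,.25],np.radians(53.6))
E
```

```text
time_s: 0.72
tool_pos: [0.3838, -0.4237, 0.2457]
tool_rot: [0.956, -0.293, -0.0, -0.0]
force: [0.8, 0.2, -0.2]
finger_gap: 0.0856
grasp_force: 0.0
t 0.72 tcp [ 0.3838 -0.4237  0.2457] x [ 0.829 -0.559 -0.   ] z [-0.  0. -1.] F [ 0.8  0.2 -0.2] gap 0.0856 g 0.0 q [ 0.77  0.31  0.02  1.73 -0.01  1.1  -1.38]
shift cm [ 1.84 -5.98 -0.38]
  rotvec [-0.003 -0.001  0.034]
  rotvec [ 1.000e-03 -5.000e-03 -3.108e+00]
  rotvec [-0.003 -0.001  0.034]
  rotvec [ 1.000e-03 -5.000e-03 -3.108e+00]
```

View pics/w1.png

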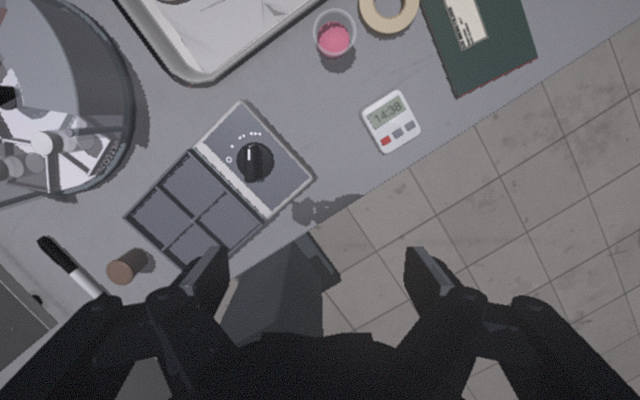

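```bash
python3 - <<'E'
from h import *
c=load("w1"); im=c["image"][:,:,::-1]
a=cv2.resize(im[90:280,120:320],None,fx=3,fy=3,interpolation=cv2.INTER_CUBIC)[:570,:600]
b=cv2.resize(im[60:210,0:150],None,fx=1.33,fy=1.33)
cv2.imwrite("pics/w1z.png",a)
E
```

```text
(no output)
```

View pics/w1z.png

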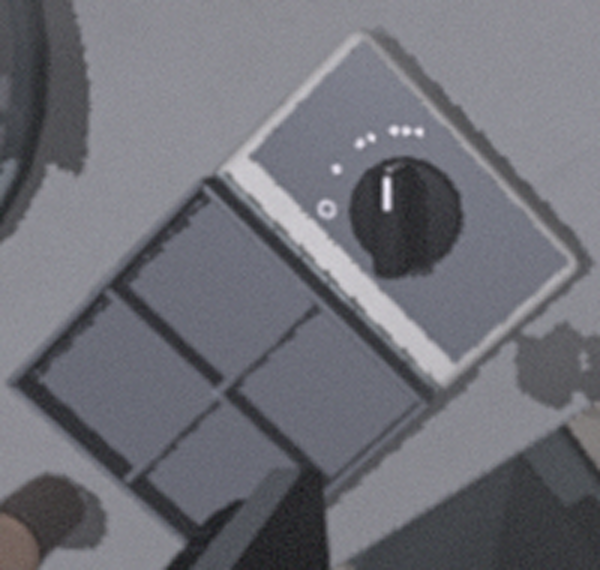

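```bash
python3 - <<'E'
from h import *
c=load("w1")
Z=lambda u,v,z: px2w(c,120+u/3,90+v/3,z)
A,B,C=Z(12,382,.074),Z(207,180,.074),Z(435,400,.074)
ang=lambda d:np.degrees(np.arctan2(d[1],d[0]))
print(A,B,C,"sides",np.linalg.norm(A-B),np.linalg.norm(B-C),ang(A-B)-90,ang(B-C), "c",(A+C)/2)
P,Q=Z(362,33,.05),Z(585,262,.05); print("panel",P,Q,np.linalg.norm(P-Q),ang(P-Q))
print("cross pt",Z(220,393,.074))
t=np.radians(ang(B-C)); cc=(A+C)/2
print("sel from tray",cc+np.array([np.cos(t-np.pi/2),np.sin(t-np.pi/2),0])*.098, "disc",Z(405,217,.056), "bar ends",Z(388,275,.08),Z(395,160,.08))
a,b=Z(388,275,.08),Z(395,160,.08);print(ang(b-a))
E
```

```text
[ 0.47475599 -0.21909723  0.074     ] [ 0.49004376 -0.33170579  0.074     ] [ 0.37848463 -0.34939662  0.074     ] sides 0.11364156080495746 0.11295310655137684 7.73122754533405 9.010823916059893 c [ 0.42662031 -0.28424692  0.074     ]
panel [ 0.50228769 -0.40338315  0.05      ] [ 0.38656889 -0.422878    0.05      ] 0.11734943776557169 9.562680657122055
cross pt [ 0.42627818 -0.28340403  0.074     ]
sel from tray [ 0.44196917 -0.38103748  0.074     ] disc [ 0.43971702 -0.37728973  0.056     ] bar ends [ 0.42685895 -0.36596514  0.08      ] [ 0.45755065 -0.39251168  0.08      ]
-40.8578998159736
```

```bash
python3 -m creep '0.55 1.7 -6.2 1 0 0 0; 0.55 1.7 -6.2 5 0 0 0; 0.55 1.7 -6.2 10 0 0 0; 0.55 1.7 -6.2 14 0 0 0; 0.55 1.7 -6.2 14 0 0 0' && python3 - <<'E'
from h import *
st(); go([.441,-.379,.064],np.radians(53.6)); snap("wrist","w2",(120,60,420,260),2)
E
```

```text
time_s: 1.4
tool_pos: [0.4298, -0.382, 0.1033]
tool_rot: [0.957, -0.29, -0.002, -0.001]
force: [-0.3, 0.0, 1.1]
finger_gap: 0.0387
grasp_force: 0.0
t 1.4 tcp [ 0.4298 -0.382   0.1033] x [ 0.832 -0.554 -0.005] z [-0.004  0.003 -1.   ] F [-0.3  0.   1.1] gap 0.0387 g 0.0 q [ 0.69  0.48 -0.02  1.84  0.01  0.82 -1.49]
shift cm [ 0.79 -0.87  3.93]
  rotvec [-0.     0.005  0.048]
  rotvec [-8.000e-03 -1.000e-03 -3.094e+00]
  rotvec [-0.     0.005  0.048]
  rotvec [-8.000e-03 -1.000e-03 -3.094e+00]
```

View pics/w2.png

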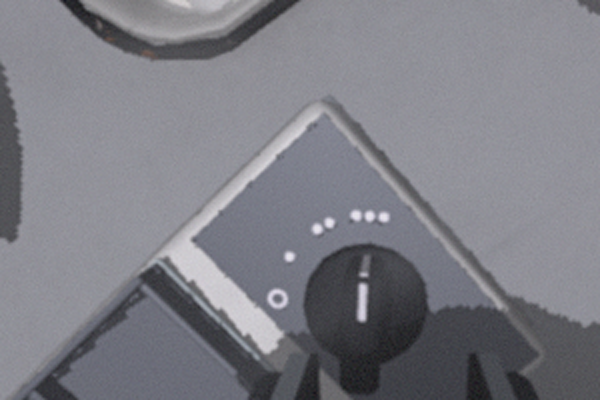

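```bash
python3 - <<'E'
from h import *
c=load("w2"); print(px2w(c,302.5,212.5,.056), px2w(c,302,212,.08)); st()
E
python3 -m creep '0.55 0 0 0 0 0 0'
```

```text
[ 0.4417917  -0.37802068  0.056     ] [ 0.44827068 -0.38343925  0.08      ]
t 1.45 tcp [ 0.4308 -0.3829  0.1055] x [ 0.832 -0.555 -0.002] z [-0.002  0.001 -1.   ] F [-0.1 -0.3  1. ] gap 0.0386 g 0.0 q [ 0.69  0.48 -0.02  1.84  0.01  0.82 -1.49]
time_s: 1.58
tool_pos: [0.4319, -0.3837, 0.1075]
tool_rot: [0.957, -0.29, 0.001, 0.0]
force: [0.6, -0.3, 1.0]
finger_gap: 0.0382
grasp_force: 0.0
```

```bash
python3 -m creep '0.55 0.5 -1 0 0 0 0; 0.55 0.5 -1 2.3 0 0 0.03; 0.55 0.5 -1 4.3 0 0 0.03; 0.55 0.5 -1 4.3 0 0 0.03; 0.55 0.5 -1 4.3 0 0 0.03' && python3 - <<'E'
from h import *
st(); go([.4415,-.3785,.064],np.radians(53.6))
E
```

```text
time_s: 2.2
tool_pos: [0.4417, -0.3776, 0.0639]
tool_rot: [0.953, -0.304, 0.001, 0.0]
force: [0.0, 0.1, 0.8]
finger_gap: 0.0386
grasp_force: 0.0
t 2.2 tcp [ 0.4417 -0.3776  0.0639] x [ 0.815 -0.579  0.001] z [ 0.001 -0.001 -1.   ] F [0.  0.1 0.8] gap 0.0386 g 0.0 q [ 0.66  0.55 -0.01  1.85  0.01  0.74 -1.54]
shift cm [ 0.03  0.09 -0.01]
  rotvec [-0.    -0.001  0.018]
  rotvec [ 2.000e-03 -0.000e+00 -3.124e+00]
  rotvec [-0.    -0.001  0.018]
  rotvec [ 2.000e-03 -0.000e+00 -3.124e+00]
```

Close, then turn CCW (negative tool z) 90°.

```bash
python3 -m creep '1 0 0 0 0 0 0; 1 0 0 0 0 0 0; 1 0 0 0 0 0 0;1 0 0 0 0 0 0' && python3 -m creep '1 0 0 0 0 0 -0.18; 1 0 0 0 0 0 -0.36; 1 0 0 0 0 0 -0.54; 1 0 0 0 0 0 -0.72; 1 0 0 0 0 0 -0.9' && python3 -m creep '1 0 0 0 0 0 -0.18; 1 0 0 0 0 0 -0.36; 1 0 0 0 0 0 -0.54; 1 0 0 0 0 0 -0.67; 1 0 0 0 0 0 -0.67' && python3 -c "
from h import *; st()"
```

```text
time_s: 2.7
tool_pos: [0.4412, -0.378, 0.0637]
tool_rot: [0.953, -0.304, 0.001, 0.0]
force: [-1.9, 0.7, 9.6]
finger_gap: 0.0107
grasp_force: 59.2
time_s: 3.32
tool_pos: [0.4415, -0.3766, 0.0637]
tool_rot: [0.99, 0.144, 0.0, -0.0]
force: [-1.3, 9.0, 14.4]
finger_gap: 0.0107
grasp_force: 59.9
time_s: 3.95
tool_pos: [0.4409, -0.3757, 0.0637]
tool_rot: [0.888, 0.459, 0.0, -0.001]
force: [-6.8, 15.8, 21.7]
finger_gap: 0.0109
grasp_force: 61.2
t 3.95 tcp [ 0.4409 -0.3757  0.0637] x [0.578 0.816 0.001] z [-0.001  0.002 -1.   ] F [-6.8 15.8 21.7] gap 0.0109 g 61.15908980369568 q [ 0.96  0.58 -0.39  1.84  0.3   0.78 -0.21]
```

```bash
python3 -m creep '0.5 0 0 0 0 0 0; 0.5 0 0 0 0 0 0; 0.5 0 0 -6 0 0 0; 0.5 0 0 -12 0 0 0; 0.5 0 0 -18 0 0 0' && python3 - <<'E'
from h import *
s=st(); c=snap("wrist","w3",(0,0,640,400),1.25); o=-c["R"].T@c["t"]
M=R.from_quat(s["tool_rot"]).as_matrix(); print("cam in tool",M.T@(o-s["tool_pos"]),"cam z in tool",M.T@c["R"][2])
E
```

```text
time_s: 4.58
tool_pos: [0.4408, -0.3775, 0.2448]
tool_rot: [0.889, 0.458, 0.0, 0.0]
force: [-0.1, -1.2, 0.6]
finger_gap: 0.0427
grasp_force: 0.0
t 4.58 tcp [ 0.4408 -0.3775  0.2448] x [ 0.58   0.814 -0.   ] z [ 0. -0. -1.] F [-0.1 -1.2  0.6] gap 0.0427 g 0.0 q [ 1.02  0.36 -0.47  1.7   0.18  1.12 -0.11]
cam in tool [ 0.06946423  0.00178864 -0.14189003] cam z in tool [-2.71227343e-01 -1.56214620e-04  9.62515301e-01]
```

View pics/w3.png

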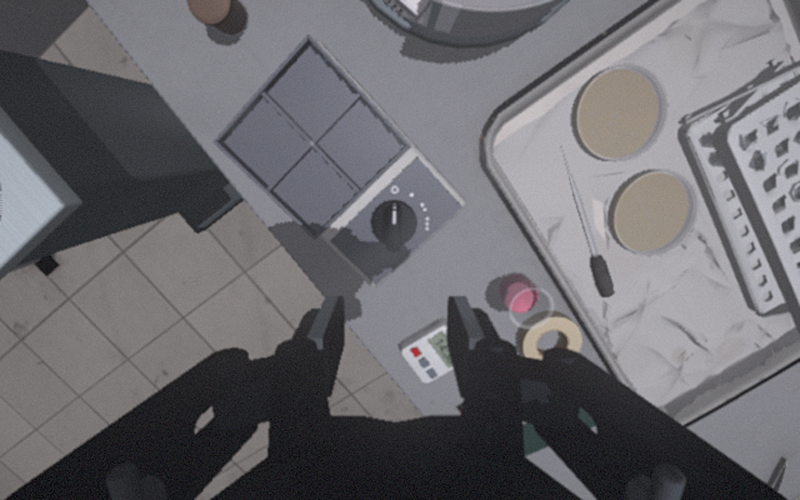

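```bash
python3 -m creep '0.5 5 0.9 -1.5 0 0 -0.12; 0.5 10 1.7 -3 0 0 -0.24; 0.5 15 2.6 -4 0 0 -0.36; 0.5 20 3.4 -5.5 0 0 -0.48; 0.5 25 4.3 -5.5 0 0 -0.6' && python3 -m creep '0.5 0 0 0 0 0 0' && python3 - <<'E'
from h import *
st(); snap("wrist","w4",(0,0,640,400),1.25)
E
```

```text
time_s: 5.25
tool_pos: [0.6225, -0.1979, 0.299]
tool_rot: [0.713, 0.702, 0.0, 0.001]
force: [-0.9, -0.6, -1.0]
finger_gap: 0.0429
grasp_force: 0.0
time_s: 5.38
tool_pos: [0.623, -0.1949, 0.2974]
tool_rot: [0.711, 0.703, 0.001, -0.0]
force: [0.6, 0.2, -0.6]
finger_gap: 0.0424
grasp_force: 0.0
t 5.38 tcp [ 0.623  -0.1949  0.2974] x [0.012 1.    0.002] z [ 0.001  0.002 -1.   ] F [ 0.6  0.2 -0.6] gap 0.0424 g 0.0 q [ 0.7   0.49 -0.65  1.44  0.3   1.31  0.02]
```

View pics/w4.png

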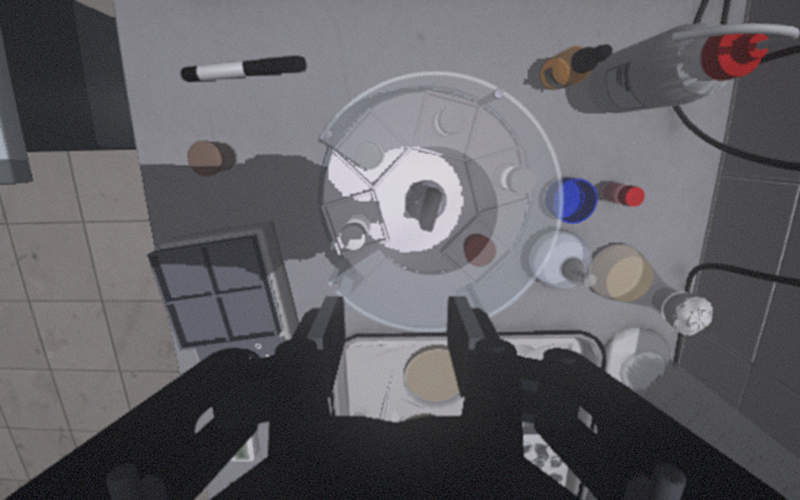

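```bash
python3 - <<'E'
from h import *
c=load("w4"); im=c["image"][:,:,::-1][50:270,245:460]; cv2.imwrite("pics/w4z.png",cv2.resize(im,None,fx=2.7,fy=2.7,interpolation=cv2.INTER_CUBIC))
E
```

```text
(no output)
```

View pics/w4z.png

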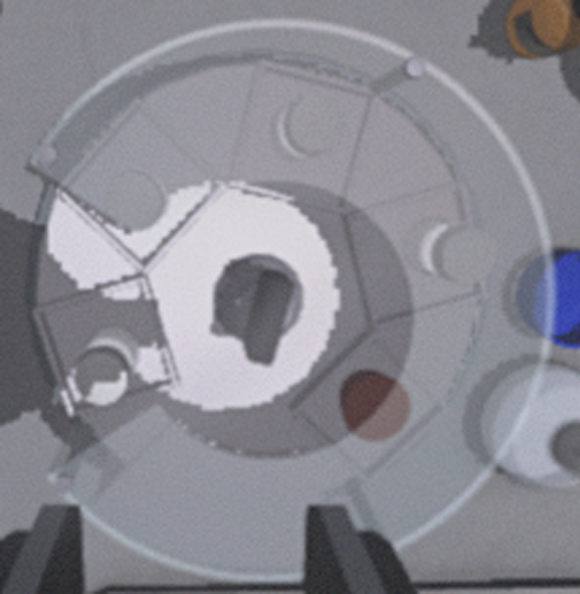

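```bash
python3 - <<'E'
from h import *
c=load("w4"); print("cam",-c["R"].T@c["t"])
Z=lambda u,v,z: px2w(c,245+u/2.7,50+v/2.7,z)
ang=lambda d:np.degrees(np.arctan2(d[1],d[0]))
rim=np.array([Z(u,v,.103)[:2] for u,v in((280,20),(255,580),(550,295),(480,130),(135,70),(120,535))])
A=np.c_[2*rim,np.ones(len(rim))]; s=np.linalg.lstsq(A,(rim**2).sum(1),rcond=None)[0]; ax=s[:2]; print("axis",ax,"r",np.sqrt(s[2]+ax@ax))
for u,v in((43,155),(62,480),(415,67)): 
    p=Z(u,v,.103)[:2]-ax; print("post",ang(p),np.hypot(*p))
B=[Z(u,v,.038)[:2] for u,v in((40,310),(145,275),(180,382),(70,410))]
print("bin",np.round(B,3)); b=np.mean(B,0)-ax; print("bin c",b,ang(b),np.hypot(*b), "edge dirs",ang(B[0]-B[1]),ang(B[3]-B[2]),ang(B[1]-B[2])+90)
for n,u,v in(("v1",98,370),("v2",130,200),("v3",312,125),("v4",460,252)):
    p=Z(u,v,.09)[:2]; q=p-ax; print(n,p,ang(q),np.hypot(*q))
a,b=Z(278,268,.092),Z(262,362,.092); print("handle",(a+b)/2,ang(a-b),np.linalg.norm(a-b))
p=Z(375,405,.04)[:2]-ax; print("stopper",ang(p),np.hypot(*p))
E
```

```text
cam [ 0.62558307 -0.12688052  0.43946473]
axis [ 0.65879561 -0.18805343] r 0.11827736125343252
post 142.32618774905575 0.1175654942113754
post -143.8082555873049 0.11542543141472396
post 61.751831621113325 0.11764771627129743
bin [[ 0.548 -0.189]
 [ 0.602 -0.173]
 [ 0.618 -0.228]
 [ 0.561 -0.242]]
bin c [-0.07661431 -0.01994973] -165.4047624438813 0.07916908499993747 edge dirs -162.58666530336708 -166.09459713853533 196.63390216278117
v1 [ 0.5825425  -0.20875124] -164.8137812809858 0.0790122593522115
v2 [ 0.59937095 -0.13479982] 138.13479044016478 0.07979496951941094
v3 [ 0.67602375 -0.10529621] 78.24030470537322 0.08453145108342004
v4 [ 0.7416686  -0.15824853] 19.780893783216438 0.08806965323319568
handle [ 0.6591738  -0.18488261  0.092     ] 81.06832801100728 0.04197425825000974
stopper -41.10162073831541 0.08062581869861114
```

```bash
python3 -m creep '0.5 0.8 3.6 5 0 0 0.12; 0.5 0.8 3.6 10 0 0 0.23; 0.5 0.8 3.6 15 0 0 0.23; 0.5 0.8 3.6 19 0 0 0.23; 0.5 0.8 3.6 19 0 0 0.23' && python3 - <<'E'
from h import *
st(); go([.659,-.187,.066],np.radians(-14)); snap("wrist","w5",(100,50,420,300),2)
E
```

```text
time_s: 6.05
tool_pos: [0.6551, -0.1925, 0.1052]
tool_rot: [0.79, 0.613, -0.002, -0.002]
force: [-0.4, -0.7, 0.6]
finger_gap: 0.0425
grasp_force: 0.0
t 6.05 tcp [ 0.6551 -0.1925  0.1052] x [ 0.248  0.969 -0.   ] z [-0.005  0.001 -1.   ] F [-0.4 -0.7  0.6] gap 0.0425 g 0.0 q [ 0.59  0.71 -0.53  1.53  0.4   1.01 -0.29]
shift cm [0.63 0.26 3.91]
  rotvec [1.000e-03 8.000e-03 3.135e+00]
  rotvec [-0.005  0.    -0.006]
  rotvec [1.000e-03 8.000e-03 3.135e+00]
  rotvec [-0.005  0.    -0.006]
```

View pics/w5.png

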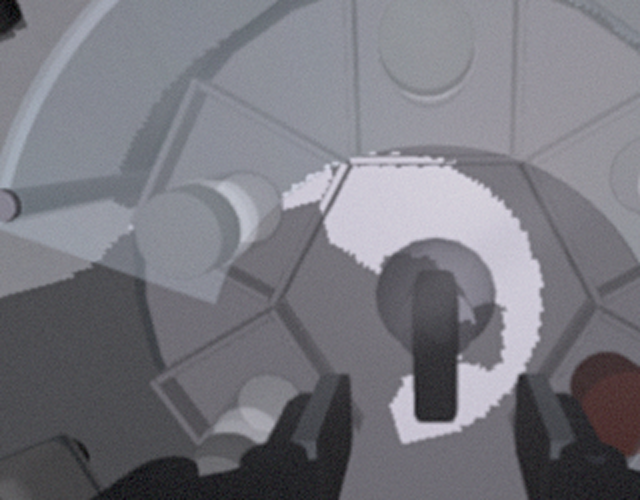

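```bash
python3 - <<'E'
from h import *
c=load("w5"); Z=lambda u,v,z: px2w(c,100+u/2,50+v/2,z)[:2]
ang=lambda d:np.degrees(np.arctan2(d[1],d[0]))
a,b=Z(10,230,.103),Z(218,302,.103); print(a,b,ang(a-b), "from axis", ang(a-[.659,-.187]),ang(b-[.659,-.187]),np.hypot(*(b-[.659,-.187])))
print("disc",Z(436,298,.06), "bar",Z(435,270,.092),Z(435,420,.092))
E
```

```text
[ 0.56552048 -0.12198951] [ 0.61073172 -0.15298359] 145.56783914778623 from axis 145.18325433951637 144.8262536279841 0.059050340727868966
disc [ 0.66186868 -0.17747292] bar [ 0.66573372 -0.16111364] [ 0.65471068 -0.20416179]
```

```bash
python3 -m creep '0.5 0.7 0.2 2 0 0 0; 0.5 0.7 0.2 3.9 0 0 0; 0.5 0.7 0.2 3.9 0 0 0; 1 0.7 0.2 3.9 0 0 0; 1 0.7 0.2 3.9 0 0 0' && python3 -m creep '1 0 0 0 0 0 0;1 0 0 0 0 0 0.1;1 0 0 0 0 0 0.2;1 0 0 0 0 0 0.29;1 0 0 0 0 0 0.29' && python3 -c "
from h import *; st()"; python3 -m creep '0.5 0 0 0 0 0 0.29;0.5 0 0 0 0 0 0.29;0.5 0 0 -6 0 0 0.29;0.5 0 0 -12 0 0 0.29;0.5 0 0 -18 0 0 0.29' && python3 - <<'E'
from h import *
st(); snap("wrist","w6",(60,20,460,320),2)
E
```

```text
time_s: 6.72
tool_pos: [0.6579, -0.1845, 0.0696]
tool_rot: [0.789, 0.614, -0.003, -0.002]
force: [-23.0, 3.9, 13.8]
finger_gap: 0.0118
grasp_force: 58.4
time_s: 7.35
tool_pos: [0.6585, -0.1847, 0.0695]
tool_rot: [0.87, 0.493, -0.002, -0.001]
force: [-25.6, 5.0, 20.7]
finger_gap: 0.0115
grasp_force: 59.4
t 7.35 tcp [ 0.6585 -0.1847  0.0695] x [ 0.514  0.858 -0.003] z [-0.005  0.    -1.   ] F [-25.6   5.   20.7] gap 0.0115 g 59.393885135650635 q [ 0.53  0.74 -0.44  1.55  0.37  0.94 -0.57]
time_s: 7.98
tool_pos: [0.6607, -0.1852, 0.2516]
tool_rot: [0.932, 0.362, 0.0, 0.0]
force: [0.3, -0.4, -0.1]
finger_gap: 0.0429
grasp_force: 0.0
t 7.97 tcp [ 0.6607 -0.1852  0.2516] x [0.737 0.676 0.001] z [ 0.001 -0.    -1.   ] F [ 0.3 -0.4 -0.1] gap 0.0429 g 0.0 q [ 0.51  0.55 -0.43  1.41  0.23  1.23 -0.76]
```

View pics/w6.png

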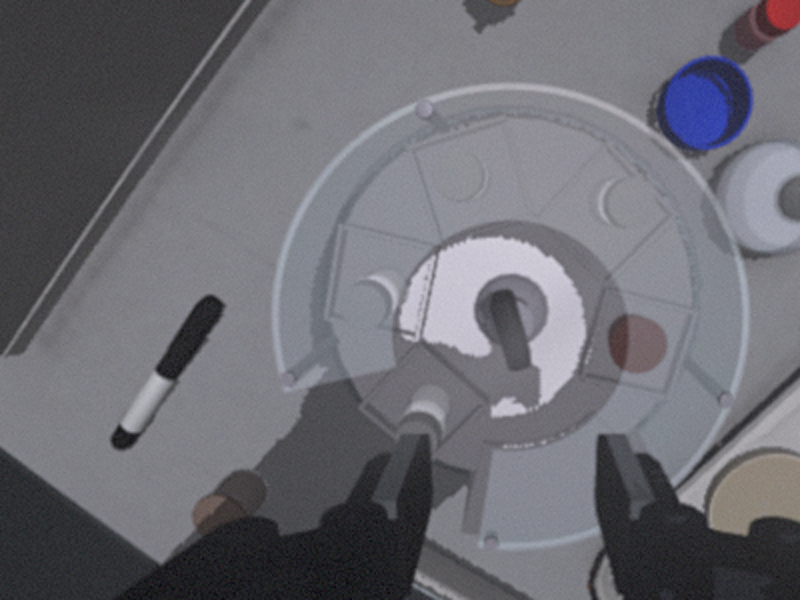

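```bash
python3 - <<'E'
from h import *
c=load("w6"); Z=lambda u,v,z: px2w(c,60+u/2,20+v/2,z)[:2]
ang=lambda d:np.degrees(np.arctan2(d[1],d[0])); ax=np.array([.6595,-.1855])
a,b,d=Z(360,408,.038),Z(420,345,.038),Z(490,402,.038)
cc=(a+d)/2-ax; print("bin",a,b,d,ang(cc),np.hypot(*cc),"dir",ang(a-b),ang(b-d)+90)
for n,u,v in(("v1",430,398),("v2",372,303),("v3",455,178),("v4",632,202),("st",637,345)):
    p=Z(u,v,.09 if n!="st" else .05)-ax; print(n,ang(p),np.hypot(*p))
a,b=Z(505,295,.092),Z(520,365,.092); print("bar",(a+b)/2,ang(a-b))
print("cup",Z(215,512,.048))
b4=[Z(340,228,.038),Z(437,243,.038),Z(415,338,.038),Z(328,317,.038)];m=np.mean(b4,0)-ax;print("bin2",ang(m),np.hypot(*m))
E
```

```text
bin [ 0.54949223 -0.15696171] [ 0.60738959 -0.15861819] [ 0.60877678 -0.21564888] -179.42589029358825 0.08036953254332843 dir 178.36117536211503 181.3933639271072
v1 173.2337019894867 0.05612240580814181
v2 120.02460548720057 0.07244723617046432
v3 60.91772853636501 0.08212074036567744
v4 -0.43876431576281694 0.09075843834493129
st -60.18265344811885 0.07889714943019786
bar [ 0.66204606 -0.18635285] 54.25518169789639
cup [ 0.43048178 -0.13061933]
bin2 118.93109416193464 0.07988193602755608
```

```bash
python3 -m creep '0.4 -3 -2.7 1 0 0 -0.17; 0.4 -6 -5.5 4 0 0 -0.34; 0.4 -6 -5.5 7 0 0 -0.51; 0.4 -6 -5.5 10 0 0 -0.68; 0.4 -6 -5.5 12 0 0 -0.83' && python3 -m creep '0.4 0 0 0 0 0 0; 0.4 0 0 0 0 0 0' && python3 - <<'E'
from h import *
st(); c=snap("wrist","w7"); go([.579,-.185,.041],0)
print(w2px(c,[[.579,-.185,.09],[.579,-.185,.025],[.593,-.185,.09],[.579,-.171,.09]]))
g=cv2.cvtColor(c["image"],cv2.COLOR_RGB2HSV); np.set_printoptions(linewidth=250)
print(g[150:340:8,230:430:10,2])
E
```

```text
time_s: 8.65
tool_pos: [0.5792, -0.1853, 0.1282]
tool_rot: [0.705, 0.709, 0.0, 0.0]
force: [-0.1, -0.3, -0.6]
finger_gap: 0.0509
grasp_force: 0.0
time_s: 8.9
tool_pos: [0.58, -0.1853, 0.1299]
tool_rot: [0.708, 0.706, 0.0, 0.001]
force: [-0.2, -0.3, 0.0]
finger_gap: 0.0511
grasp_force: 0.0
t 8.9 tcp [ 0.58   -0.1853  0.1299] x [ 0.003  1.    -0.   ] z [ 0.001 -0.    -1.   ] F [-0.2 -0.3  0. ] gap 0.0511 g 0.0 q [ 0.69  0.57 -0.58  1.73  0.37  0.96 -0.03]
shift cm [ 0.04 -0.12  8.9 ]
  rotvec [ 1.00e-03 -3.00e-03  3.14e+00]
  rotvec [ 0.002  0.001 -0.002]
  rotvec [ 1.00e-03 -3.00e-03  3.14e+00]
  rotvec [ 0.002  0.001 -0.002]
[[311.82751814 223.90892131]
 [312.77080918 197.44477743]
 [333.2584081  223.81824004]
 [311.65731439 203.36383795]]
[[ 93  88  95  92 130 177 230 230 224 162 171 164 230 221 175 223 227 226 228 230]
 [ 91  88  91  88  83 227 228 226 229 228 223 170 171 225 224 227 226 229 228 228]
 [ 93  90  98  95  85 129 190 178 166 166 157 156 217 224 226 227 229 229 230 228]
 [ 88  89  94  91  84 131 225 228 229 228 227 165 226 227 227 228 231 117 121 230]
 [ 86  87  88  88 
[... 942 characters left out ...]
30 112 133  53  53  87  58  95 126]
 [ 36  45  43  43 155 150  95  97 128 132 117 224 226 123  56  53 107  52  48  49]
 [ 33  36  45  39 156 149  96  96 103 190 220 132 140 159  57  50  48  44  46  47]
 [ 37  33  44  45 158 154 100 115 219 219 127 164 165 167 131  54  57  44  42  37]
 [ 35  41  49 147 149 127 223 219 152 119 159 163 163 160 164  44  53  48  38  41]
 [ 43  41  35 153 149 146 220 122 156 165 162 163 162 159 160  51  47  45  47  46]
 [ 44  38  43 150 146 151 118 159 162 162 159 163 159 158 160  46  43  51  47  42]
 [ 35  31  46 151 145 149  96 162 160 163 159 161 159 156 160  41  46  40  47  35]
 [ 21  37  32 146  29  40  43 118 164 164 134  50  49  42  47  48  44  39  41  40]]
```

```bash
python3 - <<'E'
from h import *
c=load("w7"); im=c["image"][:,:,::-1][130:340,200:440]; cv2.imwrite("pics/w7z.png",cv2.resize(im,None,fx=2.5,fy=2.5,interpolation=cv2.INTER_CUBIC))
E
```

```text
(no output)
```

View pics/w7z.png

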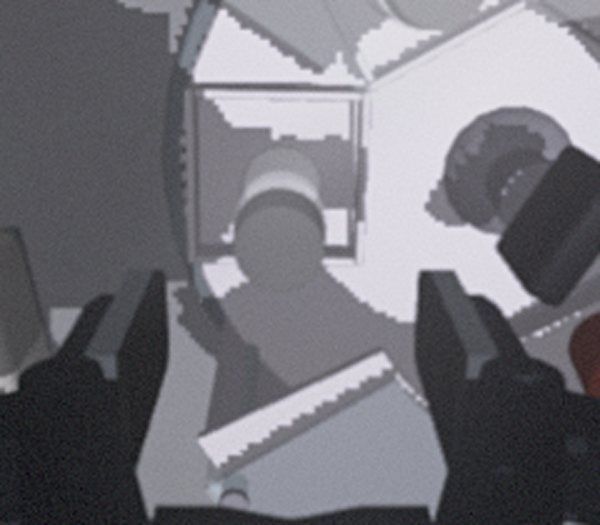

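```bash
python3 -m creep '0.4 -0.3 -0.1 3 0 0 0; 0.4 -0.3 -0.1 6 0 0 0; 0.4 -0.3 -0.1 8.9 0 0 0; 0.4 -0.3 -0.1 8.9 0 0 0; 0.4 -0.3 -0.1 8.9 0 0 0' && python3 -m creep '0.9 0 0 0 0 0 0; 0.9 0 0 0 0 0 0; 0.9 0 0 0 0 0 0' && python3 -m creep '0.9 0 0 -2 0 0 0; 0.9 0 0 -7 0 0 0; 0.9 0 0 -12 0 0 0; 0.9 0 0 -12 0 0 0'; python3 - <<'E'
from h import *
st(); snap("wrist","w8")
t=np.radians(9); X=np.array([np.cos(t),np.sin(t),0]);Y=np.array([-np.sin(t),np.cos(t),0]); T=np.array([.4255,-.2835,0])
for i in(1,-1):
  for j in(1,-1):
    p=T+X*.028*i+Y*.028*j; print("pocket",i,j,np.round(p[:2],4)); 
E
```

```text
time_s: 9.57
tool_pos: [0.5793, -0.1883, 0.0413]
tool_rot: [0.707, 0.707, 0.0, 0.001]
force: [0.8, -1.1, 0.1]
finger_gap: 0.0511
grasp_force: 0.0
time_s: 9.95
tool_pos: [0.5791, -0.1885, 0.0412]
tool_rot: [0.707, 0.707, 0.0, 0.001]
force: [-3.2, -1.6, 11.3]
finger_gap: 0.0264
grasp_force: 58.3
time_s: 10.45
tool_pos: [0.5804, -0.1885, 0.165]
tool_rot: [0.707, 0.707, 0.001, 0.003]
force: [0.1, 0.0, -1.4]
finger_gap: 0.0263
grasp_force: 59.0
t 10.45 tcp [ 0.5804 -0.1885  0.165 ] x [-0.001  1.    -0.003] z [ 0.007 -0.003 -1.   ] F [ 0.1  0.  -1.4] gap 0.0263 g 59.045809061610726 q [ 0.71  0.52 -0.6   1.7   0.34  1.01 -0.01]
pocket 1 1 [ 0.4488 -0.2515]
pocket 1 -1 [ 0.4575 -0.3068]
pocket -1 1 [ 0.3935 -0.2602]
pocket -1 -1 [ 0.4022 -0.3155]
```

```bash
python3 -m creep '0.9 -2.1 -4.2 0 0 0 -0.08; 0.9 -4.2 -8.4 0 0 0 -0.157; 0.9 -6.24 -12.6 0 0 0 -0.157; 0.9 -6.24 -12.6 3 0 0 -0.157; 0.9 -6.24 -12.6 6 0 0 -0.157' && python3 -m creep '0.9 0 0 0 0 0 0' && python3 - <<'E'
from h import *
st(); go([.4542,-.2509,.0785],np.radians(9)); snap("wrist","w9")
E
```

```text
time_s: 11.12
tool_pos: [0.4517, -0.2513, 0.0991]
tool_rot: [0.65, 0.76, -0.0, 0.0]
force: [-0.2, 0.3, 0.1]
finger_gap: 0.0261
grasp_force: 59.2
time_s: 11.25
tool_pos: [0.4512, -0.25, 0.0982]
tool_rot: [0.649, 0.761, -0.0, -0.002]
force: [-0.1, 0.7, 0.4]
finger_gap: 0.026
grasp_force: 59.1
t 11.25 tcp [ 0.4512 -0.25    0.0982] x [-0.158  0.988  0.003] z [-0.003  0.002 -1.   ] F [-0.1  0.7  0.4] gap 0.026 g 59.14340062339761 q [ 0.94  0.47 -0.61  1.97  0.37  0.81  0.29]
shift cm [-0.15  0.29  1.97]
  rotvec [ 0.005 -0.004 -3.14 ]
  rotvec [-0.003 -0.003  0.001]
  rotvec [ 0.005 -0.004 -3.14 ]
  rotvec [-0.003 -0.003  0.001]
```

```bash
python3 -m creep '0.9 -0.1 0.3 1 0 0 0; 0.9 -0.1 0.3 2 0 0 0; 0.9 -0.1 0.3 2 0 0 0; 0.9 -0.1 0.3 2 0 0 0' && python3 -m creep '0.5 0 0 0 0 0 0; 0.5 0 0 0 0 0 0; 0.5 0 0 -3 0 0 0;0.5 0 0 -8 0 0 0;0.5 0 0 -12 0 0 0' && python3 - <<'E'
from h import *
st(); c=snap("wrist","w10"); go([.6595,-.1855,.14],np.radians(-31))
E
```

```text
time_s: 11.8
tool_pos: [0.4557, -0.2512, 0.0799]
tool_rot: [0.649, 0.761, 0.0, 0.0]
force: [0.2, 0.6, 0.6]
finger_gap: 0.0262
grasp_force: 59.2
time_s: 12.42
tool_pos: [0.4558, -0.2511, 0.2016]
tool_rot: [0.649, 0.761, 0.0, 0.0]
force: [0.0, -1.2, 0.6]
finger_gap: 0.0426
grasp_force: 0.0
t 12.43 tcp [ 0.4558 -0.2511  0.2016] x [-0.158  0.987 -0.   ] z [ 0.001 -0.    -1.   ] F [ 0.  -1.2  0.6] gap 0.0426 g 0.0 q [ 1.01  0.33 -0.68  1.89  0.25  1.01  0.39]
shift cm [ 3.38 20.95  6.69]
  rotvec [-0.003  0.007 -2.442]
  rotvec [0.006 0.002 0.7  ]
  rotvec [-0.003  0.007 -2.442]
  rotvec [0.006 0.002 0.7  ]
```

```bash
python3 -m creep '0.5 0.9 5.3 0 0 0 0.175; 0.5 1.7 10.5 0 0 0 0.35; 0.5 2.6 15.8 2 0 0 0.525; 0.5 3.4 21 5 0 0 0.7; 0.5 3.4 21 9 0 0 0.7' && python3 -m creep '0.5 0 0 0 0 0 0' && python3 - <<'E'
from h import *
st(); go([.6595,-.1855,.068],np.radians(-31)); c=load("w10")
g=cv2.cvtColor(c["image"],cv2.COLOR_RGB2GRAY); P=w2px(c,[[.4558,-.2511,.126],[.4698,-.2511,.126]]); print(P)
u,v=P[0].astype(int); print(g[v-40:v+41:8,u-40:u+41:8])
E
```

```text
time_s: 13.1
tool_pos: [0.6607, -0.1813, 0.1085]
tool_rot: [0.87, 0.492, 0.001, 0.0]
force: [-1.1, -0.4, -0.5]
finger_gap: 0.0427
grasp_force: 0.0
time_s: 13.22
tool_pos: [0.656, -0.1838, 0.1066]
tool_rot: [0.87, 0.493, -0.002, -0.002]
force: [-0.5, 0.2, 0.2]
finger_gap: 0.0427
grasp_force: 0.0
t 13.22 tcp [ 0.656  -0.1838  0.1066] x [ 0.515  0.857 -0.001] z [-0.005  0.002 -1.   ] F [-0.5  0.2  0.2] gap 0.0427 g 0.0 q [ 0.55  0.69 -0.47  1.54  0.35  1.   -0.57]
shift cm [0.04 0.4  3.86]
  rotvec [-2.000e-03 -8.000e-03 -3.141e+00]
  rotvec [-0.005  0.001  0.   ]
  rotvec [-2.000e-03 -8.000e-03 -3.141e+00]
  rotvec [-0.005  0.001  0.   ]
[[313.96122265 207.55587612]
 [331.90249095 210.26243876]]
[[ 71  62  70  72 119 124 115 129  88 136 146]
 [ 68  65  69  67  73  76  72  96  85 140 144]
 [ 71  64  67  72 112 133 131 100  85 141 138]
 [ 64  65  67  77 173  99  99 136  81 143 144]
 [ 63  65 111 114 115 118 118  98  92 144 145]
 [ 67  66 113 117 109 119 115 120  68 142 143]
 [ 74 117 115 111 111 116 117 141 103 143 148]
 [104 107 112 113 110 132 126 119  77 142 146]
 [105 109 111 112 112 114 116 115  82 146 144]
 [ 52 108 107 111 109 110 112 111  94 147 143]
 [ 34 105 108 109 110 114 108 111 101 139 144]]
```

```bash
python3 -m creep '0.5 0 0.3 2 0 0 0; 0.5 0 0.3 3.8 0 0 0; 1 0 0.3 3.8 0 0 0; 1 0 0.3 3.8 0 0 0; 1 0 0.3 3.8 0 0 0' && python3 -m creep '1 0 0 0 0 0 -0.18;1 0 0 0 0 0 -0.36;1 0 0 0 0 0 -0.54;1 0 0 0 0 0 -0.72;1 0 0 0 0 0 -0.88' && python3 -m creep '1 0 0 0 0 0 -0.16; 1 0 0 0 0 0 -0.17; 1 0 0 0 0 0 -0.17' && python3 -c "
from h import *
s=st(); print(np.degrees(np.arctan2(*R.from_quat(s['tool_rot']).as_matrix()[[1,0],0])))"
```

```text
time_s: 13.85
tool_pos: [0.6582, -0.1852, 0.0719]
tool_rot: [0.87, 0.492, -0.002, -0.002]
force: [-17.7, 6.2, 5.7]
finger_gap: 0.0117
grasp_force: 60.1
time_s: 14.48
tool_pos: [0.6567, -0.1851, 0.0719]
tool_rot: [0.576, 0.818, -0.002, -0.003]
force: [-33.1, 7.9, 16.2]
finger_gap: 0.0117
grasp_force: 61.4
time_s: 14.85
tool_pos: [0.6565, -0.1852, 0.0719]
tool_rot: [0.506, 0.862, -0.002, -0.004]
force: [-34.0, 7.4, 17.5]
finger_gap: 0.0115
grasp_force: 61.5
t 14.85 tcp [ 0.6565 -0.1852  0.0719] x [-0.487  0.873  0.005] z [-0.008  0.001 -1.   ] F [-34.    7.4  17.5] gap 0.0115 g 61.496896147727966 q [ 0.68  0.8  -0.69  1.55  0.57  1.01  0.34]
119.1574315088366
```

```bash
python3 -m creep '0.5 0 0 0 0 0 0; 0.5 0 0 0 0 0 0; 0.5 0 0 -6 0 0 0; 0.4 1.7 -3.4 -7 0 0 0.17; 0.4 3.5 -6.9 -7 0 0 0.34' && python3 -m creep '0.4 0 0 0 0 0 0.17; 0.4 0 0 0 0 0 0.17' && python3 - <<'E'
from h import *
st(); c=snap("wrist","w11"); go([.579,-.187,.041],0)
E
```

```text
time_s: 15.48
tool_pos: [0.5829, -0.1892, 0.1432]
tool_rot: [0.647, 0.762, 0.001, 0.001]
force: [1.3, 0.6, -1.0]
finger_gap: 0.0514
grasp_force: 0.0
time_s: 15.72
tool_pos: [0.5833, -0.1893, 0.1426]
tool_rot: [0.708, 0.707, 0.0, 0.001]
force: [0.1, 0.6, -0.2]
finger_gap: 0.0512
grasp_force: 0.0
t 15.72 tcp [ 0.5833 -0.1893  0.1426] x [ 0.001  1.    -0.001] z [ 0.001 -0.001 -1.   ] F [ 0.1  0.6 -0.2] gap 0.0512 g 0.0 q [ 0.74  0.58 -0.65  1.71  0.41  1.   -0.06]
shift cm [ 0.22 -0.46 10.13]
  rotvec [-1.00e-03  2.00e-03 -3.14e+00]
  rotvec [0.001 0.001 0.002]
  rotvec [-1.00e-03  2.00e-03 -3.14e+00]
  rotvec [0.001 0.001 0.002]
```

```bash
cat >> h.py <<'E'
def cap(fn,z=.09,box=(260,170,370,290),r=(14,26)):
    c=load(fn); x0,y0,x1,y1=box; g=cv2.cvtColor(c["image"],cv2.COLOR_RGB2GRAY)[y0:y1,x0:x1]
    g=cv2.GaussianBlur(cv2.resize(g,None,fx=3,fy=3,interpolation=cv2.INTER_CUBIC),(0,0),2)
    h=cv2.HoughCircles(g,cv2.HOUGH_GRADIENT,1,30,param1=60,param2=14,minRadius=r[0]*3,maxRadius=r[1]*3)
    for u,v,rr in (h[0][:6] if h is not None else []):
        u,v=x0+u/3,y0+v/3; P=px2w(c,u,v,z); e=w2px(c,[P,P+[.014,0,0]]); print("circ",np.round([u,v,rr/3],1),np.round(P,4),"expected r",round(np.linalg.norm(e[1]-e[0]),1))
E
python3 - <<'E'
from h import *
cap("w7"); print(); cap("w11")
E
```

```text
circ [311.8 223.8  18.8] [ 0.579  -0.1849  0.09  ] expected r 21.4
circ [290.5 258.2  23.6] [ 0.5644 -0.2096  0.09  ] expected r 20.7

circ [309.5 215.5  19.1] [ 0.5805 -0.1876  0.09  ] expected r 20.2
```

```bash
python3 -m creep '0.4 0.1 -0.2 4 0 0 0; 0.4 0.1 -0.2 7 0 0 0; 0.4 0.1 -0.2 10.1 0 0 0; 0.4 0.1 -0.2 10.1 0 0 0; 0.4 0.1 -0.2 10.1 0 0 0' && python3 -m creep '0.9 0 0 0 0 0 0; 0.9 0 0 0 0 0 0; 0.9 0 0 0 0 0 0; 0.9 0 0 -3 0 0 0; 0.9 0 0 -8 0 0 0' && python3 -m creep '0.9 0 0 -4 0 0 0; 0.9 0 0 -4 0 0 0'; python3 - <<'E'
from h import *
st(); t=np.radians(9); T=np.array([.426,-.2837,0]);p=T+.033*np.array([np.cos(t),np.sin(t),0])-.028*np.array([-np.sin(t),np.cos(t),0]); print(p); go([p[0],p[1],.079],t)
E
```

```text
time_s: 16.4
tool_pos: [0.5818, -0.1879, 0.0418]
tool_rot: [0.707, 0.707, 0.0, 0.0]
force: [-0.9, -0.3, -0.6]
finger_gap: 0.0513
grasp_force: 0.0
time_s: 17.02
tool_pos: [0.5803, -0.188, 0.1212]
tool_rot: [0.708, 0.707, -0.0, -0.001]
force: [0.6, -0.7, 0.8]
finger_gap: 0.026
grasp_force: 59.0
time_s: 17.27
tool_pos: [0.5825, -0.1885, 0.1645]
tool_rot: [0.708, 0.707, 0.001, 0.003]
force: [0.0, -1.1, -0.2]
finger_gap: 0.026
grasp_force: 59.1
t 17.27 tcp [ 0.5825 -0.1885  0.1645] x [ 0.002  1.    -0.002] z [ 0.005 -0.002 -1.   ] F [ 0.  -1.1 -0.2] gap 0.026 g 59.06976379221305 q [ 0.76  0.55 -0.67  1.7   0.39  1.03 -0.05]
[ 0.46297388 -0.30619294  0.        ]
shift cm [-11.77 -11.98   8.51]
  rotvec [ 0.004 -0.008  2.983]
  rotvec [ 0.005  0.003 -0.159]
  rotvec [ 0.004 -0.008  2.983]
  rotvec [ 0.005  0.003 -0.159]
```

```bash
python3 -m creep '0.9 -4 -4 0 0 0 -0.08; 0.9 -8 -8 0 0 0 -0.159; 0.9 -11.8 -12 0 0 0 -0.159; 0.9 -11.8 -12 3 0 0 -0.159; 0.9 -11.8 -12 6 0 0 -0.159' && python3 -m creep '0.9 0 0 0 0 0 0' && python3 - <<'E'
from h import *
st(); go([.463,-.306,.0785],np.radians(9)); snap("wrist","w12")
E
```

```text
time_s: 17.9
tool_pos: [0.4599, -0.3068, 0.1]
tool_rot: [0.65, 0.76, -0.0, 0.0]
force: [-0.1, 0.1, -0.6]
finger_gap: 0.0263
grasp_force: 59.1
time_s: 18.02
tool_pos: [0.4596, -0.3052, 0.0991]
tool_rot: [0.649, 0.761, -0.0, -0.002]
force: [0.6, 0.2, -0.2]
finger_gap: 0.0263
grasp_force: 59.1
t 18.02 tcp [ 0.4596 -0.3052  0.0991] x [-0.157  0.988  0.003] z [-0.003  0.002 -1.   ] F [ 0.6  0.2 -0.2] gap 0.0263 g 59.10244682687335 q [ 1.05  0.54 -0.66  1.89  0.43  0.86  0.33]
shift cm [-0.14  0.33  2.06]
  rotvec [ 0.004 -0.004 -3.141]
  rotvec [-0.002 -0.003  0.   ]
  rotvec [ 0.004 -0.004 -3.141]
  rotvec [-0.002 -0.003  0.   ]
```

```bash
python3 -m creep '0.9 -0.1 0.3 1 0 0 0; 0.9 -0.1 0.3 2.2 0 0 0; 0.9 -0.1 0.3 2.2 0 0 0; 0.9 -0.1 0.3 2.2 0 0 0' && python3 -m creep '0.5 0 0 0 0 0 0; 0.5 0 0 0 0 0 0; 0.5 0 0 -3 0 0 0;0.5 0 0 -8 0 0 0;0.5 0 0 -12 0 0 0' && python3 - <<'E'
from h import *
st(); c=snap("wrist","w13"); go([.657,-.1855,.14],np.radians(-31)); cap("w13",.126,(200,80,420,290))
E
```

```text
time_s: 18.58
tool_pos: [0.4638, -0.3063, 0.0787]
tool_rot: [0.649, 0.76, -0.0, -0.0]
force: [-0.1, -0.6, -0.6]
finger_gap: 0.0263
grasp_force: 60.9
time_s: 19.2
tool_pos: [0.4639, -0.3063, 0.2006]
tool_rot: [0.649, 0.76, 0.0, 0.0]
force: [0.2, 0.0, -0.2]
finger_gap: 0.0425
grasp_force: 0.0
t 19.2 tcp [ 0.4639 -0.3063  0.2006] x [-0.157  0.988 -0.   ] z [ 0.001 -0.    -1.   ] F [ 0.2  0.  -0.2] gap 0.0425 g 0.0 q [ 1.11  0.42 -0.74  1.8   0.32  1.05  0.41]
shift cm [ 9.02 20.77  6.57]
  rotvec [-0.003  0.007 -2.443]
  rotvec [0.005 0.003 0.699]
  rotvec [-0.003  0.007 -2.443]
  rotvec [0.005 0.003 0.699]
circ [316.8 135.8  16.5] [ 0.4577 -0.2524  0.126 ] expected r 19.5
circ [284.2 246.8  18.9] [ 0.4455 -0.3421  0.126 ] expected r 17.6
circ [315.5 208.2  17.6] [ 0.4652 -0.3063  0.126 ] expected r 18.2
circ [273.8 239.8  22.4] [ 0.4367 -0.3373  0.126 ] expected r 17.7
circ [377.5 261.2  15.2] [ 0.5218 -0.343   0.126 ] expected r 16.9
circ [317.5 192.8  15. ] [ 0.4648 -0.2941  0.126 ] expected r 18.5
```

```bash
python3 -m creep '0.5 2.2 5.2 0 0 0 0.175; 0.5 4.5 10.4 0 0 0 0.35; 0.5 6.7 15.6 2 0 0 0.525; 0.5 9 20.8 5 0 0 0.7; 0.5 9 20.8 9 0 0 0.7' && python3 -m creep '0.5 0 0 0 0 0 0' && python3 - <<'E'
from h import *
st(); go([.6565,-.1855,.068],np.radians(-31))
E
```

```text
time_s: 19.88
tool_pos: [0.6583, -0.1803, 0.108]
tool_rot: [0.87, 0.493, 0.001, 0.0]
force: [0.2, -1.1, -1.5]
finger_gap: 0.0424
grasp_force: 0.0
time_s: 20.0
tool_pos: [0.6536, -0.1841, 0.1057]
tool_rot: [0.87, 0.492, -0.002, -0.002]
force: [-0.0, 0.2, -0.5]
finger_gap: 0.043
grasp_force: 0.0
t 20.0 tcp [ 0.6536 -0.1841  0.1057] x [ 0.515  0.857 -0.001] z [-0.005  0.002 -1.   ] F [-0.   0.2 -0.5] gap 0.043 g 0.0 q [ 0.59  0.7  -0.53  1.54  0.39  1.01 -0.6 ]
shift cm [0.04 0.34 3.77]
  rotvec [2.000e-03 8.000e-03 3.141e+00]
  rotvec [-0.005  0.001 -0.001]
  rotvec [2.000e-03 8.000e-03 3.141e+00]
  rotvec [-0.005  0.001 -0.001]
```

```bash
python3 -m creep '0.5 0 0 2 0 0 0; 0.5 0 0 3.8 0 0 0; 1 0 0 3.8 0 0 0; 1 0 0 3.8 0 0 0; 1 0 0 3.8 0 0 0' && python3 -m creep '1 0 0 0 0 0 -0.18;1 0 0 0 0 0 -0.36;1 0 0 0 0 0 -0.54;1 0 0 0 0 0 -0.72;1 0 0 0 0 0 -0.88' && python3 -m creep '1 0 0 0 0 0 -0.16; 1 0 0 0 0 0 -0.17; 1 0 0 0 0 0 -0.17' && python3 -m creep '0.5 0 0 0 0 0 0; 0.5 0 0 0 0 0 0; 0.5 0 0 -6 0 0 0; 0.4 1.7 -3.4 -7 0 0 0.17; 0.4 3.5 -6.9 -7 0 0 0.34' && python3 -m creep '0.4 0 0 0 0 0 0.17; 0.4 0 0 0 0 0 0.17' && python3 - <<'E'
from h import *
st(); c=snap("wrist","w14"); cap("w14"); go([.577,-.187,.041],0)
E
```

```text
time_s: 20.62
tool_pos: [0.6566, -0.1871, 0.0703]
tool_rot: [0.871, 0.491, 0.001, 0.002]
force: [19.9, -7.6, -18.7]
finger_gap: 0.0376
grasp_force: 62.1
time_s: 21.25
tool_pos: [0.657, -0.1871, 0.0704]
tool_rot: [0.577, 0.817, 0.001, 0.002]
force: [24.2, -6.9, -21.4]
finger_gap: 0.0374
grasp_force: 65.6
time_s: 21.62
tool_pos: [0.6571, -0.1871, 0.0704]
tool_rot: [0.508, 0.861, 0.001, 0.003]
force: [24.1, -7.1, -20.1]
finger_gap: 0.0375
grasp_force: 67.3
time_s: 22.25
tool_pos: [0.5769, -0.1879, 0.1416]
tool_rot: [0.648, 0.762, 0.0, 0.0]
force: [-0.0, -0.7, 0.5]
finger_gap: 0.0511
grasp_force: 0.0
time_s: 22.5
tool_pos: [0.5775, -0.1881, 0.1411]
tool_rot: [0.708, 0.706, -0.0, 0.0]
force: [0.7, -0.2, 0.4]
finger_gap: 0.0511
grasp_force: 0.0
t 22.5 tcp [ 0.5775 -0.1881  0.1411] x [ 0.002  1.    -0.001] z [-0.    -0.001 -1.   ] F [ 0.7 -0.2  0.4] gap 0.0511 g 0.0 q [ 0.79  0.58 -0.71  1.72  0.44  1.   -0.09]
circ [309.2 214.5  19.4] [ 0.5745 -0.1852  0.09  ] expected r 20.4
circ [340.5 246.8  23.5] [ 0.5965 -0.2095  0.09  ] expected r 19.7
shift cm [ 0.09 -0.08  9.99]
  rotvec [-1.000e-03 -0.000e+00 -3.141e+00]
  rotvec [-0.     0.001  0.001]
  rotvec [-1.000e-03 -0.000e+00 -3.141e+00]
  rotvec [-0.     0.001  0.001]
```

```bash
cat >> h.py <<'E'
def rect(fn,z,cx,cy,h=.035,n=70):
    c=load(fn); xs=np.linspace(cx+h,cx-h,n); ys=np.linspace(cy+h,cy-h,n)
    G=np.array([[x,y,z] for x in xs for y in ys]); p=w2px(c,G).astype(np.float32).reshape(n,n,2)
    return cv2.remap(c["image"],p[...,0],p[...,1],cv2.INTER_LINEAR)
E
python3 - <<'E'
from h import *
for fn in("w6","w7","w11","w14"):
    r=rect(fn,.092,.6565,-.1855); g=cv2.cvtColor(r,cv2.COLOR_RGB2GRAY); m=(g<52).astype(np.uint8)
    yy,xx=np.nonzero(m); 
    n,l,s,ce=cv2.connectedComponentsWithStats(m); 
    for k in np.argsort(-s[1:,4])[:2]+1:
        P=np.argwhere(l==k); X=.035-P*.001; C=np.cov(X.T); w,v=np.linalg.eigh(C); print(fn,len(P),np.round(X.mean(0),3),"ang",np.degrees(np.arctan2(v[1,1],v[0,1])),np.sqrt(w))
cv2.imwrite("pics/rects.png",np.hstack([cv2.resize(rect(f,.092,.6565,-.1855)[:,:,::-1],(260,260)) for f in("w7","w11","w14")]))
E
```

```text
w7 127 [ 0.01  -0.028] ang -159.63910026576264 [0.00299249 0.00530627]
w7 48 [-0.015 -0.031] ang 121.2805349371302 [0.00157757 0.00281456]
w11 1 [-0.01  -0.034] ang nan [nan nan]
w14 3 [-0.018 -0.032] ang 45.0000000000004 [0.00040825 0.00070711]
w14 1 [ 0.018 -0.005] ang nan [nan nan]<stdin>:7: RuntimeWarning: Degrees of freedom <= 0 for slice
  c *= np.true_divide(1, fact)
  c *= np.true_divide(1, fact)
```

```bash
python3 -m creep '0.4 0.2 -0.2 4 0 0 0; 0.4 0.2 -0.2 7 0 0 0; 0.4 0.2 -0.2 10 0 0 0; 0.4 0.2 -0.2 10 0 0 0; 0.4 0.2 -0.2 10 0 0 0' && python3 -m creep '0.9 0 0 0 0 0 0; 0.9 0 0 0 0 0 0; 0.9 0 0 0 0 0 0; 0.9 0 0 -3 0 0 0; 0.9 0 0 -8 0 0 0' && python3 -m creep '0.9 0 0 -5 0 0 0; 0.9 0 0 -5 0 0 0'; python3 - <<'E'
from h import *
st(); t=np.radians(9); T=np.array([.426,-.2837,0]);go([.389,-.2611,.079],t)
E
```

```text
time_s: 23.18
tool_pos: [0.5765, -0.1857, 0.0416]
tool_rot: [0.707, 0.707, 0.0, 0.0]
force: [0.5, 0.2, 0.6]
finger_gap: 0.0511
grasp_force: 0.0
time_s: 23.8
tool_pos: [0.5752, -0.1857, 0.1212]
tool_rot: [0.708, 0.706, -0.0, -0.001]
force: [0.5, -0.9, -0.2]
finger_gap: 0.0263
grasp_force: 59.0
time_s: 24.05
tool_pos: [0.5777, -0.1862, 0.1751]
tool_rot: [0.708, 0.706, 0.001, 0.003]
force: [-0.1, -0.4, -1.0]
finger_gap: 0.026
grasp_force: 59.1
t 24.05 tcp [ 0.5777 -0.1862  0.1751] x [ 0.003  1.    -0.003] z [ 0.006 -0.003 -1.   ] F [-0.1 -0.4 -1. ] gap 0.026 g 59.06366348848678 q [ 0.8   0.54 -0.74  1.7   0.41  1.05 -0.07]
shift cm [ -7.51 -18.91   9.51]
  rotvec [ 0.005 -0.009  2.982]
  rotvec [ 0.006  0.003 -0.16 ]
  rotvec [ 0.005 -0.009  2.982]
  rotvec [ 0.006  0.003 -0.16 ]
```

```bash
python3 -m creep '0.9 -1.9 -4.7 0 0 0 -0.08; 0.9 -3.8 -9.5 0 0 0 -0.16; 0.9 -5.6 -14.2 0 0 0 -0.16; 0.9 -7.5 -18.8 0 0 0 -0.16; 0.9 -7.5 -18.8 4 0 0 -0.16' && python3 -m creep '0.9 0 0 2.5 0 0 0; 0.9 0 0 2.5 0 0 0' && python3 - <<'E'
from h import *
st(); go([.389,-.2611,.0785],np.radians(9))
E
```

```text
time_s: 24.68
tool_pos: [0.3851, -0.2642, 0.1319]
tool_rot: [0.652, 0.758, -0.002, 0.002]
force: [0.7, -0.9, -1.4]
finger_gap: 0.0263
grasp_force: 59.2
time_s: 24.92
tool_pos: [0.3868, -0.2597, 0.1046]
tool_rot: [0.649, 0.761, 0.0, -0.001]
force: [0.4, -0.3, 0.6]
finger_gap: 0.0266
grasp_force: 59.1
t 24.93 tcp [ 0.3868 -0.2597  0.1046] x [-0.157  0.988  0.002] z [-0.002  0.002 -1.   ] F [ 0.4 -0.3  0.6] gap 0.0266 g 59.145899449358694 q [ 1.18  0.42 -0.77  2.09  0.41  0.79  0.32]
shift cm [-0.18  0.2   2.61]
  rotvec [ 4.000e-03 -3.000e-03 -3.141e+00]
  rotvec [-0.002 -0.002  0.001]
  rotvec [ 4.000e-03 -3.000e-03 -3.141e+00]
  rotvec [-0.002 -0.002  0.001]
```

```bash
python3 -m creep '0.9 -0.1 0.1 1 0 0 0; 0.9 -0.1 0.1 2.5 0 0 0; 0.9 -0.1 0.1 2.5 0 0 0; 0.9 -0.1 0.1 2.5 0 0 0' && python3 -m creep '0.5 0 0 0 0 0 0; 0.5 0 0 0 0 0 0; 0.5 0 0 -3 0 0 0;0.5 0 0 -8 0 0 0;0.5 0 0 -12 0 0 0' && python3 - <<'E'
from h import *
st(); c=snap("wrist","w15"); cap("w15",.126,(200,80,440,290)); go([.62,-.19,.29],0)
E
```

```text
time_s: 25.42
tool_pos: [0.389, -0.261, 0.0809]
tool_rot: [0.649, 0.761, 0.0, -0.0]
force: [-0.9, -0.2, -0.5]
finger_gap: 0.0263
grasp_force: 59.2
time_s: 26.05
tool_pos: [0.389, -0.261, 0.2025]
tool_rot: [0.649, 0.761, 0.0, 0.0]
force: [-0.3, -1.3, 0.8]
finger_gap: 0.0426
grasp_force: 0.0
t 26.05 tcp [ 0.389  -0.261   0.2025] x [-0.157  0.988 -0.   ] z [ 0.001 -0.    -1.   ] F [-0.3 -1.3  0.8] gap 0.0426 g 0.0 q [ 1.29  0.26 -0.87  2.    0.24  0.98  0.46]
circ [403.5 210.5  15.8] [ 0.4582 -0.2529  0.126 ] expected r 17.5
circ [316.5 205.8  15.8] [ 0.3907 -0.2596  0.126 ] expected r 18.1
circ [394.5 200.8  16.4] [ 0.4494 -0.2463  0.126 ] expected r 17.8
circ [372.8 175.5  25.8] [ 0.4288 -0.2295  0.126 ] expected r 18.4
circ [373.5 186.2  15.1] [ 0.431  -0.2375  0.126 ] expected r 18.2
circ [386.8 191.5  14.8] [ 0.4419 -0.24    0.126 ] expected r 18.0
shift cm [ 3.43 23.8  -8.27]
  rotvec [-0.006  0.006 -2.984]
  rotvec [0.004 0.004 0.158]
  rotvec [-0.006  0.006 -2.984]
  rotvec [0.004 0.004 0.158]
```

```bash
python3 -m creep '0.5 0.8 5.5 -2 0 0 0.08; 0.5 1.7 11 -4 0 0 0.158; 0.5 2.6 17 -6 0 0 0.158; 0.5 3.4 23.8 -8.3 0 0 0.158; 0.5 3.4 23.8 -8.3 0 0 0.158' && python3 -m creep '0.5 0 0 0 0 0 0' && python3 - <<'E'
from h import *
st(); c=snap("wrist","w16"); c2=snap("top","top1")
im=c["image"][:,:,::-1][50:270,60:460]; a=cv2.resize(im,None,fx=2,fy=2,interpolation=cv2.INTER_CUBIC)
b=np.zeros((160,800,3),np.uint8); t=c2["image"][:,:,::-1][220:300,180:380]; b[:,:400]=cv2.resize(t,None,fx=2,fy=2)
cv2.imwrite("pics/w16z.png",np.vstack([a,b]))
E
```

```text
time_s: 26.72
tool_pos: [0.6214, -0.1878, 0.2843]
tool_rot: [0.706, 0.708, 0.001, 0.0]
force: [-1.2, -0.3, -0.8]
finger_gap: 0.043
grasp_force: 0.0
time_s: 26.85
tool_pos: [0.6186, -0.1899, 0.2833]
tool_rot: [0.707, 0.707, 0.0, -0.0]
force: [-0.1, -0.4, -0.5]
finger_gap: 0.0429
grasp_force: 0.0
t 26.85 tcp [ 0.6186 -0.1899  0.2833] x [0.    1.    0.001] z [-0.     0.001 -1.   ] F [-0.1 -0.4 -0.5] gap 0.0429 g 0.0 q [ 0.8   0.53 -0.81  1.47  0.39  1.3  -0.04]
```

View pics/w16z.png

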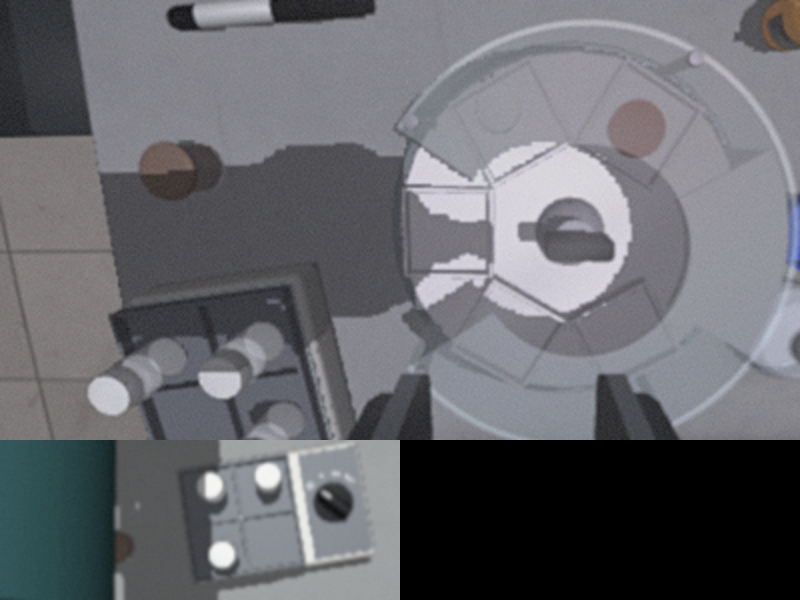

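```bash
python3 - <<'E'
from h import *
c=load("w16"); 
for u,v in((165,170),): print(px2w(c,60+u/2,50+v/2,.048))
cap("w16",.048,(110,110,190,160),(12,26))
s=st(); go([.43,-.133,.15],0)
E
```

```text
[ 0.40012245 -0.1429627   0.048     ]
circ [142.2 134.5  13.3] [ 0.3998 -0.1423  0.048 ] expected r 10.7
circ [151.8 141.8  22.1] [ 0.4111 -0.1517  0.048 ] expected r 10.7
t 26.95 tcp [ 0.6174 -0.1912  0.2833] x [ 0.002  1.    -0.   ] z [-0.001 -0.    -1.   ] F [0.5 0.  0.1] gap 0.0427 g 0.0 q [ 0.81  0.53 -0.81  1.47  0.39  1.3  -0.04]
shift cm [  5.79 -18.74  13.34]
  rotvec [1.00e-03 2.00e-03 3.14e+00]
  rotvec [-0.001  0.    -0.002]
  rotvec [1.00e-03 2.00e-03 3.14e+00]
  rotvec [-0.001  0.    -0.002]
```

```bash
python3 -m creep '0.3 1.2 -5.4 0 0 0 0; 0.3 2.4 -10.8 2 0 0 0; 0.3 3.6 -16.2 5 0 0 0; 0.3 4.9 -21.7 9 0 0 0; 0.3 4.9 -21.7 14 0 0 0' && python3 -m creep '0.3 0 0 0 0 0 0;0.3 0 0 0 0 0 0' && python3 - <<'E'
from h import *
st(); c=snap("wrist","w17"); cap("w17",.048,(240,120,400,300),(18,40)); go([.40,-.1425,.015],0); print(w2px(c,[[.4,-.1425,.048],[.4185,-.1425,.048]]))
E
```

```text
time_s: 27.58
tool_pos: [0.3982, -0.1433, 0.144]
tool_rot: [0.709, 0.705, -0.002, 0.003]
force: [1.6, -1.7, 0.4]
finger_gap: 0.0596
grasp_force: 0.0
time_s: 27.82
tool_pos: [0.4024, -0.1415, 0.1452]
tool_rot: [0.708, 0.707, 0.0, 0.0]
force: [0.3, 0.5, 0.2]
finger_gap: 0.0598
grasp_force: 0.0
t 27.82 tcp [ 0.4024 -0.1415  0.1452] x [ 0.001  1.    -0.   ] z [ 0.001 -0.    -1.   ] F [0.3 0.5 0.2] gap 0.0598 g 0.0 q [ 1.06  0.28 -0.88  2.14  0.29  0.84 -0.01]
circ [310.2 201.2  21.6] [ 0.3992 -0.1423  0.048 ] expected r 16.7
circ [291.5 258.5  38.3] [ 0.3822 -0.1954  0.048 ] expected r 15.7
circ [291.8 269.2  28.9] [ 0.3822 -0.206   0.048 ] expected r 15.5
circ [281.5 264.5  23.1] [ 0.3731 -0.2013  0.048 ] expected r 15.6
circ [323.2 258.8  27.6] [ 0.4104 -0.1958  0.048 ] expected r 15.7
circ [372.8 258.5  25.4] [ 0.4547 -0.1957  0.048 ] expected r 15.6
shift cm [-0.09 -0.3  13.03]
  rotvec [ 1.00e-03 -3.00e-03  3.14e+00]
  rotvec [ 0.002  0.001 -0.001]
  rotvec [ 1.00e-03 -3.00e-03  3.14e+00]
  rotvec [ 0.002  0.001 -0.001]
[[311.06378099 201.4388001 ]
 [333.0817855  201.37856141]]
```

```bash
python3 -m creep '0.3 -0.1 -0.3 5 0 0 0; 0.3 -0.1 -0.3 9 0 0 0; 0.3 -0.1 -0.3 13 0 0 0; 0.3 -0.1 -0.3 13 0 0 0; 0.3 -0.1 -0.3 13 0 0 0' && python3 -m creep '0.8 0 0 0 0 0 0; 0.8 0 0 0 0 0 0; 0.8 0 0 0 0 0 0' && python3 -m creep '0.8 0 0 -3 0 0 0; 0.8 0 0 -8 0 0 0; 0.8 0 0 -14 0 0 0; 0.8 0 0 -14 0 0 0'; python3 - <<'E'
from h import *
st(); go([.5745,-.1855,.18],0)
E
```

```text
time_s: 28.5
tool_pos: [0.3999, -0.1425, 0.0155]
tool_rot: [0.707, 0.707, 0.0, 0.001]
force: [-0.0, 0.5, -0.1]
finger_gap: 0.06
grasp_force: 0.0
time_s: 28.88
tool_pos: [0.3994, -0.1428, 0.0153]
tool_rot: [0.708, 0.707, -0.0, 0.001]
force: [-6.0, 0.7, 25.5]
finger_gap: 0.0335
grasp_force: 57.1
time_s: 29.38
tool_pos: [0.4003, -0.1432, 0.1577]
tool_rot: [0.708, 0.706, 0.0, 0.004]
force: [-0.6, -1.0, -1.4]
finger_gap: 0.0339
grasp_force: 60.5
t 29.38 tcp [ 0.4003 -0.1432  0.1577] x [ 0.002  1.    -0.005] z [ 0.005 -0.005 -1.   ] F [-0.6 -1.  -1.4] gap 0.0339 g 60.53124132100493 q [ 1.1   0.26 -0.93  2.14  0.28  0.86  0.01]
shift cm [-4.21 17.44 -2.12]
  rotvec [ 0.007 -0.008  3.14 ]
  rotvec [ 0.005  0.005 -0.002]
  rotvec [ 0.007 -0.008  3.14 ]
  rotvec [ 0.005  0.005 -0.002]
```

```bash
python3 -m creep '0.8 -1.4 5.8 0 0 0 0; 0.8 -2.8 11.6 0 0 0 0; 0.8 -4.2 17.4 0 0 0 0; 0.8 -4.2 17.4 0 0 0 0' && python3 -m creep '0.8 0 0 4 0 0 0; 0.8 0 0 8 0 0 0;0.8 0 0 8 0 0 0' && python3 - <<'E'
from h import *
st(); go([.5745,-.1855,.0425],0)
E
```

```text
time_s: 29.88
tool_pos: [0.575, -0.1843, 0.1527]
tool_rot: [0.707, 0.707, 0.001, -0.001]
force: [-0.9, 1.2, -0.9]
finger_gap: 0.0337
grasp_force: 60.5
time_s: 30.25
tool_pos: [0.5705, -0.1838, 0.0717]
tool_rot: [0.707, 0.707, -0.001, -0.002]
force: [-0.1, 0.3, 0.7]
finger_gap: 0.0338
grasp_force: 60.5
t 30.25 tcp [ 0.5705 -0.1838  0.0717] x [0.001 1.    0.002] z [-0.004  0.002 -1.   ] F [-0.1  0.3  0.7] gap 0.0338 g 60.51295677898452 q [ 0.8   0.69 -0.74  1.77  0.57  0.91 -0.19]
shift cm [-0.17  0.42  2.92]
  rotvec [-2.000e-03  7.000e-03  3.141e+00]
  rotvec [-0.004 -0.002 -0.001]
  rotvec [-2.000e-03  7.000e-03  3.141e+00]
  rotvec [-0.004 -0.002 -0.001]
```

```bash
python3 -m creep '0.8 -0.1 0.2 1.5 0 0 0; 0.8 -0.1 0.2 2.9 0 0 0; 0.8 -0.1 0.2 2.9 0 0 0; 0.8 -0.1 0.2 2.9 0 0 0' && python3 -m creep '0.4 0 0 0 0 0 0; 0.4 0 0 0 0 0 0; 0.4 0 0 -3 0 0 0; 0.4 0 0 -7 0 0 0; 0.4 0 0 -11 0 0 0' && python3 - <<'E'
from h import *
st(); c=snap("wrist","w18"); cap("w18",.073,(240,120,400,300),(18,34)); go([.6565,-.1855,.11],np.radians(89)); print(w2px(c,[[.575,-.186,.073],[.5935,-.186,.073]]))
E
```

```text
time_s: 30.75
tool_pos: [0.5748, -0.1852, 0.0451]
tool_rot: [0.707, 0.707, 0.0, 0.0]
force: [0.4, 1.0, -0.6]
finger_gap: 0.0337
grasp_force: 60.5
time_s: 31.38
tool_pos: [0.5745, -0.1852, 0.156]
tool_rot: [0.707, 0.707, 0.0, -0.0]
force: [0.3, 0.4, 0.8]
finger_gap: 0.0511
grasp_force: 0.0
t 31.38 tcp [ 0.5745 -0.1852  0.156 ] x [0.001 1.    0.   ] z [-0.  0. -1.] F [0.3 0.4 0.8] gap 0.0511 g 0.0 q [ 0.85  0.59 -0.8   1.72  0.48  1.04 -0.12]
circ [316.5 204.5  22.9] [ 0.5765 -0.1846  0.073 ] expected r 17.7
circ [315.5 193.5  33.8] [ 0.5757 -0.1756  0.073 ] expected r 17.8
circ [399.2 192.5  22.1] [ 0.6416 -0.1749  0.073 ] expected r 17.6
circ [341.8 245.2  25.3] [ 0.5974 -0.2198  0.073 ] expected r 16.9
circ [318.5 217.2  30.1] [ 0.5781 -0.1953  0.073 ] expected r 17.4
circ [317.5 168.8  29.4] [ 0.5773 -0.1561  0.073 ] expected r 18.2
shift cm [-0.01  7.97  5.16]
  rotvec [ 0.005 -0.003  1.588]
  rotvec [ 0.003  0.005 -1.554]
  rotvec [ 0.005 -0.003  1.588]
  rotvec [ 0.003  0.005 -1.554]
[[314.60265051 206.14581604]
 [337.89417608 206.09964525]]
```

```bash
python3 -m creep '0.5 0 2 0 0 0 0.18; 0.5 0 5 0 0 0 0.36; 0.5 0 8.1 0 0 0 0.54; 0.5 0 8.1 0 0 0 0.72; 0.5 0 8.1 0 0 0 0.9' && python3 -m creep '0.5 0 0 0 0 0 0.18; 0.5 0 0 1 0 0 0.36; 0.5 0 0 2 0 0 0.54; 0.5 0 0 4 0 0 0.69; 0.5 0 0 4 0 0 0.69' && python3 - <<'E'
from h import *
st(); go([.6565,-.1858,.070],np.radians(89))
E
```

```text
time_s: 32.05
tool_pos: [0.6558, -0.1851, 0.1544]
tool_rot: [0.945, 0.326, 0.0, -0.0]
force: [-0.1, -0.4, 0.2]
finger_gap: 0.0426
grasp_force: 0.0
time_s: 32.67
tool_pos: [0.6548, -0.185, 0.1135]
tool_rot: [1.0, -0.009, -0.001, -0.0]
force: [-1.0, -0.3, 0.8]
finger_gap: 0.0427
grasp_force: 0.0
t 32.67 tcp [ 0.6548 -0.185   0.1135] x [ 1.    -0.019 -0.002] z [-0.002  0.    -1.   ] F [-1.  -0.3  0.8] gap 0.0427 g 0.0 q [ 0.5   0.67 -0.4   1.54  0.3   0.99 -1.57]
shift cm [0.18 0.08 4.35]
  rotvec [-0.     0.002 -0.001]
  rotvec [0.004 0.    3.14 ]
  rotvec [-0.     0.002 -0.001]
  rotvec [0.004 0.    3.14 ]
```

```bash
python3 -m creep '0.5 0.1 0.1 2 0 0 0; 0.5 0.1 0.1 4.3 0 0 0; 0.5 0.1 0.1 4.3 0 0 0; 1 0.1 0.1 4.3 0 0 0; 1 0.1 0.1 4.3 0 0 0' && python3 -m creep '1 0 0 0 0 0 0; 1 0 0 0 0 0 -0.18;1 0 0 0 0 0 -0.36;1 0 0 0 0 0 -0.54;1 0 0 0 0 0 -0.72' && python3 -m creep '1 0 0 0 0 0 -0.16; 1 0 0 0 0 0 -0.33; 1 0 0 0 0 0 -0.33' && python3 - <<'E'
from h import *
s=st(); print(np.degrees(np.arctan2(*R.from_quat(s['tool_rot']).as_matrix()[[1,0],0]))); go([.5745,-.187,.14],0)
E
```

```text
time_s: 33.3
tool_pos: [0.6569, -0.1867, 0.0726]
tool_rot: [1.0, -0.01, 0.001, 0.0]
force: [0.7, 1.9, -0.8]
finger_gap: 0.0115
grasp_force: 58.6
time_s: 33.92
tool_pos: [0.657, -0.1869, 0.0726]
tool_rot: [0.938, 0.345, 0.0, 0.0]
force: [-0.4, -1.2, 3.4]
finger_gap: 0.0115
grasp_force: 59.5
time_s: 34.3
tool_pos: [0.657, -0.1869, 0.0725]
tool_rot: [0.87, 0.493, 0.001, 0.0]
force: [-0.4, -2.0, 6.6]
finger_gap: 0.0114
grasp_force: 59.9
t 34.3 tcp [ 0.657  -0.1869  0.0725] x [0.513 0.858 0.   ] z [ 0.001 -0.    -1.   ] F [-0.4 -2.   6.6] gap 0.0114 g 59.85084414482117 q [ 0.65  0.78 -0.63  1.55  0.52  0.98 -0.67]
59.13371847280752
shift cm [-4.24 -7.07 -6.76]
  rotvec [-0.000e+00 -2.000e-03  2.603e+00]
  rotvec [ 0.001 -0.    -0.539]
  rotvec [-0.000e+00 -2.000e-03  2.603e+00]
  rotvec [ 0.001 -0.    -0.539]
```

```bash
python3 -m creep '0.5 0 0 0 0 0 0; 0.5 0 0 0 0 0 0; 0.5 0 0 -6 0 0 0; 0.4 -2.2 -3.7 -7 0 0 -0.17; 0.4 -4.5 -7.4 -7 0 0 -0.34' && python3 -m creep '0.4 0 0 0 0 0 -0.19; 0.4 0 0 0 0 0 -0.2; 0.4 0 0 0 0 0 -0.2' && python3 - <<'E'
from h import *
st(); c=snap("wrist","w19"); cap("w19"); go([.570,-.187,.041],0)
E
```

```text
time_s: 34.92
tool_pos: [0.5694, -0.1865, 0.1427]
tool_rot: [0.773, 0.635, 0.0, 0.001]
force: [0.9, -0.5, -0.1]
finger_gap: 0.0515
grasp_force: 0.0
time_s: 35.3
tool_pos: [0.5703, -0.1867, 0.1416]
tool_rot: [0.709, 0.705, 0.0, -0.0]
force: [-0.8, -0.2, -0.3]
finger_gap: 0.0513
grasp_force: 0.0
t 35.3 tcp [ 0.5703 -0.1867  0.1416] x [0.005 1.    0.   ] z [ 0.  0. -1.] F [-0.8 -0.2 -0.3] gap 0.0513 g 0.0 q [ 0.86  0.61 -0.82  1.74  0.51  1.02 -0.14]
circ [310.8 216.2  17.5] [ 0.5684 -0.1851  0.09  ] expected r 20.3
circ [335.5 246.8  19.5] [ 0.5857 -0.2082  0.09  ] expected r 19.6
circ [282.5 248.2  16.3] [ 0.5479 -0.209   0.09  ] expected r 19.6
shift cm [-0.04 -0.03 10.06]
  rotvec [-1.000e-03 -0.000e+00  3.137e+00]
  rotvec [ 0.    -0.    -0.004]
  rotvec [-1.000e-03 -0.000e+00  3.137e+00]
  rotvec [ 0.    -0.    -0.004]
```

Vial 4 at (.568,-.185). Pick, and place in the last pocket.

```bash
python3 -m creep '0.4 0.1 -0.2 4 0 0 0; 0.4 0.1 -0.2 7 0 0 0; 0.4 0.1 -0.2 10 0 0 0; 0.4 0.1 -0.2 10 0 0 0; 0.4 0.1 -0.2 10 0 0 0' && python3 -m creep '0.9 0 0 0 0 0 0; 0.9 0 0 0 0 0 0; 0.9 0 0 0 0 0 0; 0.9 0 0 -3 0 0 0; 0.9 0 0 -8 0 0 0' && python3 -m creep '0.9 0 0 -6 0 0 0; 0.9 0 0 -6 0 0 0'; python3 - <<'E'
from h import *
st(); t=np.radians(9); T=np.array([.426,-.2837]);p=T-.033*np.array([np.cos(t),np.sin(t)])-.028*np.array([-np.sin(t),np.cos(t)]); print(p); go([p[0],p[1],.18],t)
E
```

```text
time_s: 35.98
tool_pos: [0.5687, -0.1856, 0.0428]
tool_rot: [0.708, 0.707, 0.0, 0.0]
force: [-0.1, 0.2, 0.5]
finger_gap: 0.0514
grasp_force: 0.0
time_s: 36.6
tool_pos: [0.5673, -0.1858, 0.1222]
tool_rot: [0.708, 0.707, -0.0, -0.001]
force: [-0.7, -0.3, -0.2]
finger_gap: 0.0264
grasp_force: 59.0
time_s: 36.85
tool_pos: [0.5699, -0.1861, 0.1867]
tool_rot: [0.708, 0.707, 0.001, 0.003]
force: [0.6, -0.4, -1.0]
finger_gap: 0.0262
grasp_force: 59.0
t 36.85 tcp [ 0.5699 -0.1861  0.1867] x [ 0.001  1.    -0.003] z [ 0.007 -0.003 -1.   ] F [ 0.6 -0.4 -1. ] gap 0.0262 g 58.993244752055034 q [ 0.89  0.55 -0.85  1.71  0.47  1.09 -0.11]
[ 0.39778645 -0.31651761]
shift cm [-13.06 -17.2    0.59]
  rotvec [ 0.005 -0.009  2.983]
  rotvec [ 0.006  0.003 -0.158]
  rotvec [ 0.005 -0.009  2.983]
  rotvec [ 0.006  0.003 -0.158]
```

```bash
python3 -m creep '0.9 -3.3 -4.3 0 0 0 -0.08; 0.9 -6.5 -8.6 0 0 0 -0.158; 0.9 -9.8 -12.9 0 0 0 -0.158; 0.9 -13 -17.1 0 0 0 -0.158; 0.9 -13 -17.1 4 0 0 -0.158' && python3 -m creep '0.9 0 0 3.5 0 0 0; 0.9 0 0 3.5 0 0 0' && python3 - <<'E'
from h import *
st(); go([.398,-.3165,.0795],np.radians(9))
E
```

```text
time_s: 37.48
tool_pos: [0.3939, -0.3206, 0.1428]
tool_rot: [0.653, 0.758, -0.001, 0.002]
force: [0.9, -0.4, -1.6]
finger_gap: 0.026
grasp_force: 59.1
time_s: 37.72
tool_pos: [0.3958, -0.3149, 0.1053]
tool_rot: [0.649, 0.76, 0.0, -0.002]
force: [1.2, 0.5, 0.9]
finger_gap: 0.0261
grasp_force: 59.1
t 37.73 tcp [ 0.3958 -0.3149  0.1053] x [-0.157  0.988  0.003] z [-0.002  0.003 -1.   ] F [1.2 0.5 0.9] gap 0.0261 g 59.088066880067345 q [ 1.3   0.52 -0.85  1.99  0.51  0.86  0.32]
shift cm [-0.2   0.2   2.58]
  rotvec [ 5.000e-03 -3.000e-03 -3.142e+00]
  rotvec [-0.002 -0.003  0.   ]
  rotvec [ 5.000e-03 -3.000e-03 -3.142e+00]
  rotvec [-0.002 -0.003  0.   ]
```

```bash
python3 -m creep '0.9 -0.1 0.1 1 0 0 0; 0.9 -0.1 0.1 2.4 0 0 0; 0.9 -0.1 0.1 2.4 0 0 0; 0.9 -0.1 0.1 2.4 0 0 0' && python3 -m creep '0.5 0 0 0 0 0 0; 0.5 0 0 0 0 0 0; 0.5 0 0 -3 0 0 0;0.5 0 0 -8 0 0 0;0.5 0 0 -12 0 0 0' && python3 - <<'E'
from h import *
st(); c=snap("wrist","w20"); cap("w20",.126,(200,80,440,290)); go([.4415,-.3785,.15],np.radians(-36)); P=w2px(c,[[.458,-.253,.126],[.465,-.306,.126],[.39,-.26,.126],[.398,-.3165,.126]]); print(P)
E
```

```text
time_s: 38.22
tool_pos: [0.3982, -0.3165, 0.083]
tool_rot: [0.649, 0.76, 0.0, 0.0]
force: [-0.4, 0.2, -0.4]
finger_gap: 0.0262
grasp_force: 59.1
time_s: 38.85
tool_pos: [0.3981, -0.3164, 0.2045]
tool_rot: [0.649, 0.761, 0.0, 0.0]
force: [-0.6, -0.6, -0.1]
finger_gap: 0.0427
grasp_force: 0.0
t 38.85 tcp [ 0.3981 -0.3164  0.2045] x [-0.157  0.988 -0.   ] z [ 0. -0. -1.] F [-0.6 -0.6 -0.1] gap 0.0427 g 0.0 q [ 1.4   0.38 -0.96  1.9   0.36  1.04  0.45]
circ [315.8 136.2  16.1] [ 0.3912 -0.2631  0.126 ] expected r 19.1
circ [404.5 133.5  19. ] [ 0.455 -0.251  0.126] expected r 18.7
circ [400.2 208.5  15.4] [ 0.4651 -0.3076  0.126 ] expected r 17.4
circ [315.8 208.2  17. ] [ 0.3998 -0.3176  0.126 ] expected r 17.9
circ [344.8 248.8  21.9] [ 0.4284 -0.3481  0.126 ] expected r 17.0
circ [391.8 199.5  14.7] [ 0.4569 -0.3015  0.126 ] expected r 17.6
shift cm [-6.69  3.13  5.92]
  rotvec [-0.004  0.006 -2.355]
  rotvec [0.005 0.003 0.786]
  rotvec [-0.004  0.006 -2.355]
  rotvec [0.005 0.003 0.786]
[[407.81677711 136.97694562]
 [400.5713226  206.55027867]
 [314.84105549 131.59156421]
 [313.78678281 206.53122452]]
```

```bash
python3 -m creep '0.55 -2 1 0 0 0 0.16; 0.55 -4.5 2 0 0 0 0.32; 0.55 -6.7 3.1 0 0 0 0.48; 0.55 -6.7 3.1 0 0 0 0.64; 0.55 -6.7 3.1 4 0 0 0.786' && python3 -m creep '0.55 0 0 4 0 0 0; 0.55 0 0 5 0 0 0;0.55 0 0 5 0 0 0' && python3 - <<'E'
from h import *
st(); go([.4412,-.378,.0645],np.radians(-35.5))
E
```

```text
time_s: 39.52
tool_pos: [0.4404, -0.3788, 0.1642]
tool_rot: [0.892, 0.451, 0.001, 0.002]
force: [-0.1, 0.5, -0.8]
finger_gap: 0.0385
grasp_force: 0.0
time_s: 39.9
tool_pos: [0.4393, -0.3778, 0.1131]
tool_rot: [0.891, 0.454, 0.0, -0.0]
force: [0.3, -0.1, -0.7]
finger_gap: 0.0385
grasp_force: 0.0
t 39.9 tcp [ 0.4393 -0.3778  0.1131] x [0.588 0.809 0.   ] z [ 0.  0. -1.] F [ 0.3 -0.1 -0.7] gap 0.0385 g 0.0 q [ 1.17  0.57 -0.67  1.81  0.43  0.92 -0.33]
shift cm [0.1  0.17 4.86]
  rotvec [-1.000e-03  0.000e+00  3.133e+00]
  rotvec [-0.    -0.    -0.009]
  rotvec [-1.000e-03  0.000e+00  3.133e+00]
  rotvec [-0.    -0.    -0.009]
```

```bash
python3 -m creep '0.55 0.1 0.1 2.5 0 0 0; 0.55 0.1 0.1 4.8 0 0 0; 0.55 0.1 0.1 4.8 0 0 0; 1 0.1 0.1 4.8 0 0 0; 1 0.1 0.1 4.8 0 0 0' && python3 -m creep '1 0 0 0 0 0 0;1 0 0 0 0 0 0.17;1 0 0 0 0 0 0.34;1 0 0 0 0 0 0.51;1 0 0 0 0 0 0.68' && python3 -m creep '1 0 0 0 0 0 0.17; 1 0 0 0 0 0 0.36; 1 0 0 0 0 0 0.36' && python3 -c "
from h import *
s=st(); print(np.degrees(np.arctan2(*R.from_quat(s['tool_rot']).as_matrix()[[1,0],0])))"
```

```text
time_s: 40.52
tool_pos: [0.44, -0.3772, 0.0664]
tool_rot: [0.891, 0.454, -0.001, -0.0]
force: [-13.0, 9.5, 19.0]
finger_gap: 0.0104
grasp_force: 58.5
time_s: 41.15
tool_pos: [0.44, -0.3773, 0.0665]
tool_rot: [0.992, 0.128, -0.001, -0.0]
force: [-12.0, 8.0, 18.5]
finger_gap: 0.0107
grasp_force: 58.9
time_s: 41.52
tool_pos: [0.4399, -0.3773, 0.0664]
tool_rot: [0.999, -0.051, -0.001, 0.0]
force: [-12.4, 8.1, 18.8]
finger_gap: 0.0104
grasp_force: 59.3
t 41.52 tcp [ 0.4399 -0.3773  0.0664] x [ 0.995 -0.101 -0.001] z [-0.001 -0.    -1.   ] F [-12.4   8.1  18.8] gap 0.0104 g 59.34975206851959 q [ 0.95  0.57 -0.39  1.84  0.3   0.79 -1.26]
-5.8023042221757555
```

```bash
python3 -m creep '0.5 0 0 0 0 0 0; 0.5 0 0 0 0 0 0; 0.5 0 0 -5 0 0 0; 0.5 0 0 -10 0 0 0; 0.5 0 0 -15 0 0 0' && python3 -m creep '0.5 0 0 0 0 0 0' && python3 - <<'E'
from h import *
st(); c=snap("top","top2"); snap("wrist","w21"); go([.657,-.187,.14],np.radians(-31))
E
```

```text
time_s: 42.15
tool_pos: [0.4405, -0.3776, 0.2167]
tool_rot: [0.999, -0.049, 0.0, 0.0]
force: [0.3, -0.7, -0.0]
finger_gap: 0.0424
grasp_force: 0.0
time_s: 42.28
tool_pos: [0.442, -0.3787, 0.2188]
tool_rot: [0.999, -0.049, 0.003, 0.002]
force: [-0.5, -0.3, -0.2]
finger_gap: 0.0428
grasp_force: 0.0
t 42.27 tcp [ 0.442  -0.3787  0.2188] x [ 0.995 -0.098  0.005] z [ 0.005 -0.004 -1.   ] F [-0.5 -0.3 -0.2] gap 0.0428 g 0.0 q [ 1.01  0.38 -0.45  1.73  0.19  1.06 -1.17]
shift cm [ 19.67 -21.12   7.5 ]
  rotvec [-0.000e+00 -1.000e-03  2.014e+00]
  rotvec [ 1.000e-03 -0.000e+00 -1.128e+00]
  rotvec [-0.000e+00 -1.000e-03  2.014e+00]
  rotvec [ 1.000e-03 -0.000e+00 -1.128e+00]
```

```bash
python3 -m creep '0.5 3.9 -4.2 0 0 0 -0.18; 0.5 7.8 -8.4 0 0 0 -0.36; 0.5 11.8 -12.6 0 0 0 -0.54; 0.5 15.7 -16.9 0 0 0 -0.72; 0.5 19.6 -21.1 0 0 0 -0.9' && python3 -m creep '0.5 0 0 4 0 0 -0.17; 0.5 0 0 9 0 0 -0.23; 0.5 0 0 10 0 0 -0.23; 0.5 0 0 10 0 0 -0.23' && python3 - <<'E'
from h import *
st(); go([.657,-.187,.0715],np.radians(-31))
E
```

```text
time_s: 43.0
tool_pos: [0.657, -0.1854, 0.2132]
tool_rot: [0.92, 0.393, -0.001, -0.001]
force: [-0.5, -0.7, 0.2]
finger_gap: 0.0429
grasp_force: 0.0
time_s: 43.5
tool_pos: [0.6562, -0.1867, 0.1148]
tool_rot: [0.87, 0.493, -0.0, -0.0]
force: [0.7, 0.8, 1.4]
finger_gap: 0.0429
grasp_force: 0.0
t 43.5 tcp [ 0.6562 -0.1867  0.1148] x [0.515 0.857 0.   ] z [-0.001  0.001 -1.   ] F [0.7 0.8 1.4] gap 0.0429 g 0.0 q [ 0.67  0.73 -0.66  1.53  0.49  1.05 -0.66]
shift cm [0.02 0.09 4.33]
  rotvec [ 0.000e+00 -2.000e-03 -3.141e+00]
  rotvec [-0.001 -0.     0.001]
  rotvec [ 0.000e+00 -2.000e-03 -3.141e+00]
  rotvec [-0.001 -0.     0.001]
```

```bash
python3 -m creep '0.5 0 0.1 2 0 0 0; 0.5 0 0.1 4.3 0 0 0; 0.5 0 0.1 4.3 0 0 0; 1 0 0.1 4.3 0 0 0; 1 0 0.1 4.3 0 0 0' && python3 -m creep '1 0 0 0 0 0 0;1 0 0 0 0 0 -0.17;1 0 0 0 0 0 -0.34;1 0 0 0 0 0 -0.51;1 0 0 0 0 0 -0.68' && python3 -m creep '1 0 0 0 0 0 -0.17; 1 0 0 0 0 0 -0.34; 1 0 0 0 0 0 -0.51; 1 0 0 0 0 0 -0.68; 1 0 0 0 0 0 -0.68' && python3 - <<'E'
from h import *
s=st(); print(np.degrees(np.arctan2(*R.from_quat(s['tool_rot']).as_matrix()[[1,0],0])))
E
```

```text
time_s: 44.12
tool_pos: [0.657, -0.187, 0.0727]
tool_rot: [0.87, 0.493, -0.0, -0.0]
force: [-1.2, -0.7, -0.4]
finger_gap: 0.0118
grasp_force: 58.4
time_s: 44.75
tool_pos: [0.6572, -0.1871, 0.0727]
tool_rot: [0.654, 0.757, 0.0, 0.0]
force: [-2.9, 2.2, 2.6]
finger_gap: 0.0116
grasp_force: 59.2
time_s: 45.38
tool_pos: [0.6574, -0.187, 0.0726]
tool_rot: [0.365, 0.931, 0.0, 0.0]
force: [-1.2, 2.2, 4.8]
finger_gap: 0.012
grasp_force: 59.5
t 45.38 tcp [ 0.6574 -0.187   0.0726] x [-0.733  0.68  -0.   ] z [ 0.001  0.001 -1.   ] F [-1.2  2.2  4.8] gap 0.012 g 59.54544246196747 q [ 0.81  0.89 -0.92  1.54  0.77  1.1   0.54]
137.17551706390682
```

```bash
python3 -m creep '1 0 0 0 0 0 -0.17; 1 0 0 0 0 0 -0.34; 1 0 0 0 0 0 -0.51; 1 0 0 0 0 0 -0.68; 1 0 0 0 0 0 -0.73' && python3 -m creep '1 0 0 0 0 0 0; 0.5 0 0 0 0 0 0; 0.5 0 0 0 0 0 0; 0.5 0 0 -6 0 0 0; 0.5 0 0 -12 0 0 0' && python3 - <<'E'
from h import *
s=st(); print(np.degrees(np.arctan2(*R.from_quat(s['tool_rot']).as_matrix()[[1,0],0]))); go([.62,-.19,.29],0)
E
```

```text
time_s: 46.0
tool_pos: [0.6575, -0.1868, 0.0727]
tool_rot: [0.008, 1.0, 0.0, 0.001]
force: [-0.9, 4.2, 4.9]
finger_gap: 0.0119
grasp_force: 60.1
time_s: 46.62
tool_pos: [0.6567, -0.1875, 0.193]
tool_rot: [0.01, 1.0, 0.0, -0.0]
force: [1.1, -0.6, 1.1]
finger_gap: 0.0427
grasp_force: 0.0
t 46.62 tcp [ 0.6567 -0.1875  0.193 ] x [-1.     0.02   0.001] z [-0.001  0.    -1.   ] F [ 1.1 -0.6  1.1] gap 0.0427 g 0.0 q [ 0.91  0.84 -1.14  1.46  0.77  1.33  1.27]
178.8417641200024
shift cm [ 3.67 -0.32 -9.7 ]
  rotvec [ 1.000e-03 -0.000e+00 -1.591e+00]
  rotvec [-0.000e+00 -1.000e-03  1.551e+00]
  rotvec [ 1.000e-03 -0.000e+00 -1.591e+00]
  rotvec [-0.000e+00 -1.000e-03  1.551e+00]
```

```bash
python3 -m creep '0.5 1 0 -3 0 0 0.18; 0.5 2 0 -6 0 0 0.36; 0.5 3.7 -0.3 -9.7 0 0 0.54; 0.5 3.7 -0.3 -9.7 0 0 0.72; 0.5 3.7 -0.3 -9.7 0 0 0.9' && python3 -m creep '0.5 0 0 0 0 0 0.18; 0.5 0 0 0 0 0 0.36; 0.5 0 0 0 0 0 0.54; 0.5 0 0 0 0 0 0.65; 0.5 0 0 0 0 0 0.65' && python3 - <<'E'
from h import *
st(); c=snap("wrist","w22"); c2=snap("scene","scene2"); w=load("w21")
f=lambda im,x0,y0,x1,y1,s: cv2.resize(im[:,:,::-1][y0:y1,x0:x1],None,fx=s,fy=s,interpolation=cv2.INTER_CUBIC)
a=f(c["image"],60,50,460,250,2)[:400]; b=np.hstack([f(c2["image"],200,120,400,220,2),f(w["image"],180,90,380,190,2)])
cv2.imwrite("pics/fin.png",np.vstack([a,b]))
E
```

```text
time_s: 47.25
tool_pos: [0.6199, -0.1901, 0.2893]
tool_rot: [0.447, 0.895, -0.0, 0.0]
force: [-0.3, 1.2, -0.3]
finger_gap: 0.0425
grasp_force: 0.0
time_s: 47.88
tool_pos: [0.62, -0.1897, 0.2889]
tool_rot: [0.707, 0.708, -0.0, 0.0]
force: [0.3, 0.9, 0.0]
finger_gap: 0.0428
grasp_force: 0.0
t 47.88 tcp [ 0.62   -0.1897  0.2889] x [-0.001  1.    -0.001] z [ 0.    -0.001 -1.   ] F [0.3 0.9 0. ] gap 0.0428 g 0.0 q [ 0.85  0.56 -0.9   1.46  0.45  1.33 -0.08]
```

View pics/fin.png

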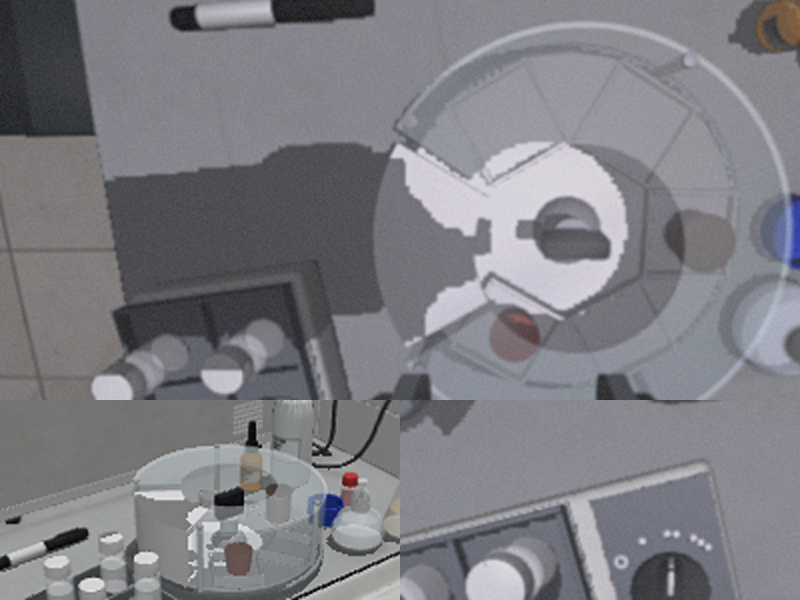

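The final picture shows the white shutter closing the hatch, with the cup upright at about (700,240) and the stopper at (515,335). Four vials stand in the tray, and the pointer at (670,575) looks at the two dots.

```bash
python3 -c "
from station import bot; print(bot.sign_off())"
```

```text
the job is handed in; nothing more can be done
None
```

I handed the job in at about 48 s of robot time, and sign-off returned no verdict. The last pictures show all four vials upright in separate tray pockets, the selector at two dots, the weighing cup upright in an empty bin, the stopper still in the carousel and the shutter closing the hatch.

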